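Unclip the kit tote and set up the stamp

ROBOT

A 6-joint arm with a two-finger parallel gripper is mounted at the origin on the work surface. World frame = base frame: x ahead of the robot, y to its left, z up, the work surface at z = 0. Lengths are in m, angles in degrees, forces in N, time in s.
With the tool pointing down it reaches from about 0.325 to 0.9 m from the base axis. Payload 6.1 kg.
Tool frame: the origin (TCP) lies midway between the tips of the shut fingers; the grasp point (between the pads) lies 19 mm behind it; z points along the fingers, y is the direction in which the jaws open and shut (so a half turn about z gives the same grasp; the last joint's range is limited). The gripper opens to 85 mm and grips with 20 to 120 N. Pads are 22 mm wide; open, the fingers measure 114 mm over their backs; the gripper's body (76 mm by 85 mm) begins 54 mm behind the grasp point. The pads swing forward as they close: fully open they stand 13 mm farther back than shut.
Start: joints at [66.343, 12.628, 87.462, -0, 79.91, -7.225], TCP at [0.177, 0.599, 0.204] pointing down, gripper open.
Joint ranges: [-170.65, 170.65], [-52.31, 119.04], [5.05, 147.46], [-71.25, 251.25], [11.57, 151.72], [-153.62, 153.62]. Speed limits (degrees/s): [147.25, 147.25, 172.46, 180, 180, 180].

INTERFACE

Orientations are given as [roll, pitch, yaw] about the fixed x, y, z axes, in that order (R = Rz(yaw) Ry(pitch) Rx(roll)).
In Python, from rig import get_obs, snapshot, camera_model, job_done, boxes_of, trace, spot_point gives the robot as it stands. The module is installed in compiled form; this text tells all that it offers.
- The arm moves only by the shell command python3 -m creep 'ROWS'. ROWS is JSON, a list of rows, each an object with "rotation": the turn, a rotation vector about the tool's x, y, z in rad, a list of three; "xyz": the shift along the tool's x, y, z in cm, a list of three; "claw": the closure in counts, from 0 (fully open) to 255 (shut). A call has 1 to 20 rows; each row shifts and turns the pose as measured when the row begins, along the tool's axes as they then stand; what a row does not reach is not made up. A row lasts 1/12 s, in which the tool goes at most 41.7 mm and 7.16 degrees, less where a joint would pass 70% of its speed; a pose out of reach is approached as far as the arm can. A call is refused whole if a number of a shift passes 4.17 or a number of a turn 0.125, either way. A call with a gripper value outside its range is refused whole. The fingers move at their own pace and stop on an object; the grip force is fixed at half the most. Time passes only in rows, so rows that do not move let the fingers close. It gives the time, the measured TCP pose, the force and the opening at its end, in the units of the state.
- get_obs(): the state, without advancing time (a new reading comes with each control period).
- snapshot(name): name is "scene" or "top"; returns the picture (420x560x3 uint8, red, green, blue); there is no depth.
- camera_model(name): a dict with "mtx" (3x3 intrinsics, pixels), "k1" (the pictures are not rectified: a ray, as slopes to the right and down, at radius r is drawn at 1 + k1 r^2 times it, then the intrinsics apply), "extrinsics" (4x4, takes a point from camera to world coordinates). Camera axes: x right, y down, z forward; pixel columns grow to the right and rows downward; lengths in m; the calibration is good to about 2 mm. A picture is of the moment at which its call begins. camera_model takes no time and is no camera call.
- job_done(): hands the job in, once; it reports no verdict.
Trained networks look in the newest picture that a camera, given by its name, has taken for a name from the list of things; names that differ only in an ending like _2 or _b are one class to them, and where a whole thing is asked for, a point or a joint stands for the part that bears it (a point fixed in the world has none). Each returns a list of dicts, best first, with "score" (0 to 1); they miss things now and then, are a little off and sometimes report something else, mostly with a low value. They report only what shows in the picture. A call takes as long as a camera call. They do not tell look-alikes from the thing itself.
- boxes_of(camera, target): "extent" ([left, top, right, bottom] in pixels, round what is visible of it).
- trace(camera, target): "region" (420x560 bool, what is visible of it) and "extent" ([left, top, right, bottom] in pixels, round what is visible of it).
- spot_point(camera, target): "at" ([column, row] in pixels: a listed point, or the origin of a listed thing).
The state is a dict: "time_s": time; "joints": joint angles; "qd": joint speeds; "effort": joint torques, N m; "position": TCP position; "orientation": TCP orientation; "wrist_force": force on the tool from outside, world axes, zero at the start; "wrist_torque": the same for the moment, N m; "grip_width": finger opening in m.
Only numpy, scipy, OpenCV 4.12 (cv2) and the standard library are available. Lean on these libraries where they do the work, as an engineer would, in place of code of your own. Each camera call takes 0.05 s, during which the arm holds its last target. There are 200 camera calls.

TASK

Flip both clips off the edges of the kit tote's lid, then lift the lid off and lay it right way up, centred on the flat rubber mat. Take the hand stamp out of the tote and stand it upright on the middle of the stamp pad, its long side lined up with the pad's long side. Set both down gently, let go, and leave the other things on the desk as they are.

Things in the scene. Friction and masses are not known exactly. Their poses are not given: they have to be found in the camera images.
- tote: Grey open-topped plastic tote, fixed to the desk: 150 mm (its x) by 210 mm (its y) by 115 mm high, walls and floor 4 mm. Origin: centre of its underside; z up. Its -x side faces roughly towards the robot. A clip sits at the middle of its -x side and one at the middle of its +x side. It stands on the left or right of the desk, the mat on the other.
- clip_near (a joint): Clip on the tote's -x side. 0 = shut, hooked over the lid's edge; grows (rad) as it flips outward, away from the tote's middle, and down; stop at 1.75. Sprung: let go below about 0.25 it swings back shut, beyond about 0.55 it falls open and stays. About 1 N outward at the ear moves it. Hinge along the tote's y, 65 mm above the desk, 80 mm from the tote's middle.
- clip_far (a joint): The same kind of clip, mirrored, on the tote's +x side; 0 = shut, grows as it flips outward (towards the tote's +x) and down.
- clip_near_ear (a point): Near clip's ear: middle of its inner face, 143 mm above the desk and 85 mm from the tote's middle when shut; moves with the clip. The clip is a steel strap 46 mm wide, 4 mm thick; its hook covers the lid's outer 7 mm, hook top 127 mm above the desk; above it the strap goes on as a free ear up to 158 mm. Open, the clip sticks out 95 mm from its hinge.
- clip_far_ear (a point): The same point on the far clip's ear.
- lid_grip (a point): Centre of the lid's handle bar, 16 mm wide (x), 100 long (y), 14 high, on end posts, 34 mm above the lid's top. z is the lid's up. The lid: loose white plate 166 (x) by 222 (y) by 6 mm, about 0.25 kg, with an 8 mm deep lip under it that fits inside the tote with 4 mm or more of play. This point is 155 mm above the desk with the lid on the tote, 51 mm with it on the mat.
- lid: The same lid; origin at the centre of the plate's underside, 40 mm below the bar's centre.
- mat_top (a point): Centre of the top of the dark rubber mat, 180 (x) by 240 (y) by 3 mm, flat on the desk and fixed.
- stamp_mid (a point): Hand stamp standing on the tote's floor: point on its axis half-way up, 47.5 mm above its underside; z up. Wooden block 64 (x, long side) by 44 (y) by 20 mm with an upright round handle 30 to 32 mm in diameter from 46 to 80 mm above the underside, top at 95 mm; about 0.13 kg. Starts within 15 mm (x) and 25 mm (y) of the tote's middle.
- stamp: The same stamp; origin at the centre of its underside.
- pad_top (a point): Centre of the top of the stamp pad, a flat steel tin 110 (x, the long side) by 80 (y) by 12 mm with a dark ink surface, fixed to the desk between the tote's and the mat's places. The top is 12 mm above the desk.
- bottle: Bystander, leave alone: clear plastic water bottle, 66 mm diameter, 205 mm tall; origin at the centre of its underside.
- can: Bystander, leave alone: plain aluminium drinks can, 62 mm diameter, 125 mm tall; origin at the centre of its underside.
- mug: Bystander, leave alone: white mug, 80 mm diameter, 90 mm tall; origin at the centre of its underside.
- calculator: Bystander, leave alone: grey desk calculator, 130 x 80 x 16 mm, lying between the tote's and the mat's places on the robot's side; origin at the centre of its underside.
- tent_card: Bystander, leave alone: blank folded-paper table card, 120 mm wide, 65 mm tall; origin at the centre of its underside.
- stapler: Bystander, leave alone: black stapler, 140 x 36 x 50 mm; origin at the centre of its underside.
Mind the look-alikes: they are no part of the job. What is shaped like the part that bears pad_top but orange or red is not meant.

How it is judged:
By the outcome, as a careful person would: the job done as asked, in the order asked, and still so for the second after the job is handed in, with the robot touching nothing.
It also fails if it takes over 72 s, if anything falls off the work surface, if the arm or the gripper's body presses on something with over 40 N, if the wrist force passes 120 N, or if a joint passes its speed limit or range.

## Working session

There is one attempt and no reset: what is moved stays moved. The work goes in short steps, Python scripts to look and compute and a shell command to move; the robot and the scene stay as the last step left them, time stands still between calls to the robot, and variables do not carry over. Pictures are saved under pics/ and viewed, about 8 in all and at most 12, crops included, and the job is handed in when it is done.

```bash
mkdir -p pics; cat > h.py <<'E'
import numpy as np, cv2, sys
from rig import *
from scipy.spatial.transform import Rotation as Ro
def ray(cam,px):
    m=camera_model(cam);K=np.array(m["mtx"]);T=np.array(m["extrinsics"])
    d=np.array([(px[0]-K[0,2])/K[0,0],(px[1]-K[1,2])/K[1,1]]);u=d.copy()
    for _ in range(30): u=d/(1+m["k1"]*(u@u))
    return T[:3,3],T[:3,:3]@np.array([u[0],u[1],1])
def atz(cam,px,z):
    o,d=ray(cam,px);return o+d*(z-o[2])/d[2]
def proj(cam,p):
    m=camera_model(cam);K=np.array(m["mtx"]);T=np.array(m["extrinsics"])
    c=T[:3,:3].T@(np.array(p)-T[:3,3]);u=c[:2]/c[2];u=u*(1+m["k1"]*(u@u))
    return K[:2,:2]@u+K[:2,2]
def two(p1,p2):
    (a,d),(b,e)=ray("scene",p1),ray("top",p2)
    s=np.linalg.lstsq(np.c_[d,-e],b-a,rcond=None)[0];x,y=a+d*s[0],b+e*s[1]
    return (x+y)/2,np.linalg.norm(x-y)
def snap(cam,fn=None):
    im=snapshot(cam)
    if fn: cv2.imwrite("pics/"+fn,im[:,:,::-1])
    return im
E
python3 - <<'E'
from h import *
a=snap("scene");b=snap("top")
cv2.imwrite("pics/s1.png",a[:,:,::-1]);cv2.imwrite("pics/t1.png",b[:,:,::-1])
np.set_printoptions(precision=4,suppress=True)
for c in("scene","top"): print(c,np.array(camera_model(c)["extrinsics"]))
Z={"lid_grip":.155,"clip_near_ear":.143,"clip_far_ear":.143,"mat_top":.003,"pad_top":.012,"tote":0,"bottle":0,"can":0,"mug":0,"calculator":0,"tent_card":0,"stapler":0}
for n,z in Z.items():
    for c in("scene","top"):
        for r in spot_point(c,n)[:2]: print(n,c,np.round(r["at"],1),round(r["score"],2),atz(c,r["at"],z))
print(get_obs())
E
```

```text
scene [[-0.7315  0.588  -0.3452  1.0579]
 [ 0.6818  0.6248 -0.3805  0.5571]
 [-0.0081 -0.5136 -0.858   1.3609]
 [ 0.      0.      0.      1.    ]]
top [[ 0.0239 -0.9965  0.0804  0.464 ]
 [-0.9997 -0.0236  0.0046 -0.015 ]
 [-0.0027 -0.0805 -0.9968  1.2435]
 [ 0.      0.      0.      1.    ]]
lid_grip scene [347.6 243. ] 0.82 [0.5091 0.2517 0.155 ]
lid_grip top [186.6 213.8] 0.79 [0.524  0.2397 0.155 ]
clip_near_ear scene [366.4 233.2] 0.5 [0.4369 0.2654 0.143 ]
clip_near_ear top [181.5 247.5] 0.44 [0.4352 0.2525 0.143 ]
clip_far_ear scene [326.  261.1] 0.75 [0.5942 0.2454 0.143 ]
clip_far_ear top [185.6 186.8] 0.48 [0.5968 0.2483 0.143 ]
mat_top scene [241.4 163.9] 0.56 [ 0.4862 -0.2852  0.003 ]
mat_top top [364.9 235.2] 0.64 [ 0.4812 -0.2588  0.003 ]
mat_top top [215.9 146.2] 0.29 [0.7398 0.1949 0.003 ]
pad_top scene [173.1 205.8] 0.95 [ 0.7849 -0.3057  0.012 ]
pad_top scene [269.1 225.2] 0.91 [ 0.5902 -0.0153  0.012 ]
pad_top top [128.2 280.2] 0.92 [0.3308 0.4401 0.012 ]
pad_top top [379.3 136.6] 0.84 [ 0.7792 -0.2988  0.012 ]
tote scene [337.7 264.1] 0.82 [0.5194 0.2427 0.    ]
bot
[... 661 characters left out ...]
apler scene [192.8 146.9] 0.84 [ 0.569  -0.4784  0.    ]
stapler scene [268.3 226.4] 0.48 [ 0.5912 -0.0188 -0.    ]
stapler top [436.4 214.5] 0.58 [ 0.5481 -0.476   0.    ]
stapler top [119.8 200. ] 0.18 [0.5695 0.4824 0.    ]
{'time_s': 1.3, 'joints': array([66.3448, 12.6273, 87.4608, -0.0009, 79.9101, -7.2262]), 'qd': array([-0.0601, -0.0031,  0.0006, -0.0252,  0.1321, -0.1485]), 'effort': array([ -0.0009, -49.6858, -38.9713,  -0.0004,   0.0012,  -0.0001]), 'position': array([0.1768, 0.5995, 0.2041]), 'orientation': array([179.9984,   0.0011, 163.5711]), 'wrist_force': array([ 0.3017,  0.3196, -0.4434]), 'wrist_torque': array([-0.0208,  0.0383,  0.0236]), 'grip_width': 0.08554049217275679}
```

```bash
python3 -c "
import cv2,numpy as np
a=cv2.imread('pics/s1.png');b=cv2.imread('pics/t1.png')
cv2.imwrite('pics/st1.png',cv2.resize(np.vstack([a,b]),None,fx=.71,fy=.71,interpolation=3))"
```

```text
(no output)
```

View pics/t1.png

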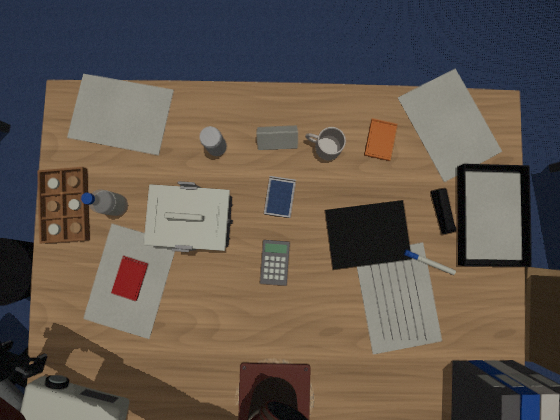

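View pics/s1.png

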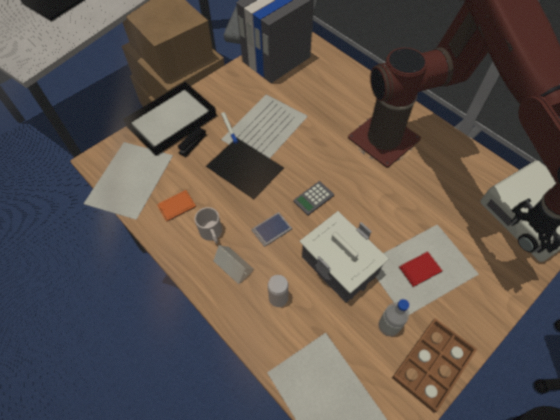

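The top view shows the tote at about (187,217) with clips at (188,185) and (183,248). The mat is at (367,235), the dark-blue pad at (280,197) and the calculator at (275,262). The orange pad at (380,139) and the red one at (129,279) are the look-alikes. A pen cap lies at the mat's lower right corner, about (412,254).

```bash
python3 - <<'E'
from h import *
np.set_printoptions(precision=4,suppress=True)
ims={c:snap(c) for c in("scene","top")}
def rect(c,mask,z):
    cn,_=cv2.findContours(mask.astype(np.uint8),0,2);k=max(cn,key=cv2.contourArea)[:,0]
    P=np.array([atz(c,p,z)[:2] for p in k]).astype(np.float32)
    (x,y),(w,h),a=cv2.minAreaRect(P)
    if w>h: a+=90;w,h=h,w
    M=cv2.moments((P*10000).astype(np.int32));cx,cy=M["m10"]/M["m00"]/1e4,M["m01"]/M["m00"]/1e4
    return np.array([x,y,cx,cy,w,h,((a+90)%180)-90])   # a: angle of short side
for c in ims:
    for n,z in(("lid",.121),("lid_grip",.162),("mat_top",.003),("pad_top",.012),("clip_near",.14),("clip_far",.14),("tote",.0)):
        for r in trace(c,n)[:2]:
            print(n,c,round(r["score"],2),r["extent"],rect(c,r["region"],z))
# mat & pad by flood fill from seeds
for n,seeds,z in(("mat",{"top":(367,235),"scene":(245,168)},.003),("pad",{"top":(280,197),"scene":(271,229)},.012),("lidw",{"top":(165,200),"scene":(360,265)},.121)):
    for c,s in seeds.items():
        im=cv2.GaussianBlur(ims[c],(3,3),0).copy();m=np.zeros((422,562),np.uint8)
        cv2.floodFill(im,m,s,0,(14,)*3,(14,)*3,4|(255<<8)|cv2.FLOODFILL_MASK_ONLY|cv2.FLOODFILL_FIXED_RANGE*0+cv2.FLOODFILL_FIXED_RANGE)
        print(n,c,rect(c,m[1:-1,1:-1]>0,z))
E
```

```text
lid scene 0.62 [296.6, 214.1, 389.6, 290.7] [ 0.5195  0.2478  0.5199  0.2478  0.1682  0.222  -2.6547]
lid_grip scene 0.65 [301.1, 212.3, 385.7, 291.3] [ 0.5385  0.2586  0.5376  0.2579  0.1618  0.2165 -2.2693]
lid_grip scene 0.32 [207.0, 138.0, 285.2, 199.1] [ 0.553  -0.1721  0.5535 -0.1704  0.1572  0.2087  8.3203]
mat_top scene 0.65 [203.1, 137.5, 285.6, 197.4] [ 0.4877 -0.2706  0.4878 -0.2695  0.1793  0.2425  8.9476]
mat_top scene 0.26 [314.8, 260.9, 328.2, 277.9] [ 0.5668  0.2161  0.5664  0.2161  0.0369  0.0659 -2.0803]
pad_top scene 0.97 [248.4, 211.5, 288.2, 245.1] [ 0.5947 -0.0031  0.5946 -0.0028  0.0815  0.1189 84.427 ]
pad_top scene 0.85 [397.7, 252.0, 440.8, 288.8] [ 0.3399  0.4385  0.3396  0.4381  0.0858  0.1247 72.2553]
clip_near scene 0.31 [213.7, 245.7, 253.9, 283.9] [0.8024 0.0523 0.8019 0.057  0.0641 0.1314 3.946 ]
clip_near scene 0.17 [248.6, 210.5, 291.8, 246.1] [ 0.6396  0.0521  0.6393  0.0519  0.0765  0.1084 83.3208]
clip_far scene 0.61 [316.1, 258.5, 327.5, 278.9] [ 0.6164  0.2517  0.6165  0.2531  0.0332  0.0566 -1.5129]
tote scene 0.64 [302.5, 221.7, 378.6, 301.6]
[... 786 characters left out ...]
 top 0.88 [366.2, 116.2, 394.3, 160.0] [ 0.7705 -0.3029  0.7692 -0.3031  0.082   0.1123 79.4999]
clip_near top 0.56 [171.1, 244.5, 194.2, 251.8] [0.4339 0.2505 0.4328 0.2518 0.0159 0.0508 1.5766]
tote top 0.87 [172.1, 181.9, 231.0, 253.0] [ 0.5142  0.1492  0.5082  0.1502  0.0159  0.1381 85.5152]
mat top [ 0.4845 -0.2674  0.4849 -0.2661  0.1729  0.2314  8.6688]
mat scene [ 0.4876 -0.2691  0.4873 -0.2686  0.1685  0.226   8.3008]
pad top [ 0.5878 -0.0009  0.5878 -0.0009  0.0627  0.0929 83.1864]
pad scene [ 0.5881 -0.0014  0.5877 -0.0015  0.0647  0.0921 82.4248]
lidw top [ 0.5174  0.2498  0.5173  0.2488  0.1614  0.2202 -2.3727]
lidw scene [ 0.5174  0.2491  0.5184  0.249   0.1598  0.2163 -2.0042]
```

```bash
python3 -m creep '[{"rotation":[0,0,0.12],"xyz":[0,0,0],"claw":255},{"rotation":[0,0,0.12],"xyz":[0,0,0],"claw":255},{"rotation":[0,0,0.12],"xyz":[0,0,0],"claw":255},{"rotation":[0,0,0.12],"xyz":[0,0,0],"claw":255},{"rotation":[0,0,0.12],"xyz":[0,0,0],"claw":255},{"rotation":[0,0,0.12],"xyz":[0,0,0],"claw":255},{"rotation":[0,0,0.12],"xyz":[0,0,0],"claw":255},{"rotation":[0,0,0.12],"xyz":[0,0,0],"claw":255},{"rotation":[0,0,0.12],"xyz":[0,0,0],"claw":255},{"rotation":[0,0,0.12],"xyz":[0,0,0],"claw":255},{"rotation":[0,0,0.12],"xyz":[0,0,0],"claw":255}]'
```

```text
time_s: 3.02
position: [0.1768, 0.5995, 0.2041]
orientation: [180.0, 0.0, 85.0]
wrist_force: [0.2, -0.6, -0.0]
grip_width: 0.0002
```

```bash
cat >> h.py <<'E'
def go(p,yaw=None):
    o=get_obs();R=Ro.from_euler("xyz",o["orientation"],degrees=True)
    T=Ro.from_euler("xyz",[180,0,yaw],degrees=True) if yaw is not None else R
    print("tool cm (current axes)",np.round(R.inv().apply(np.array(p)-o["position"])*100,2),"(target axes)",np.round(T.inv().apply(np.array(p)-o["position"])*100,2),"rot",np.round((R.inv()*T).as_rotvec(),3),"j",np.round(o["joints"],0),"F",np.round(o["wrist_force"],1))
TO=np.array([.518,.248,0]);TR=Ro.from_euler("z",-2.4,degrees=True)
def tote(x,y,z): return TO+TR.apply([x,y,z])
E
python3 -m creep '[{"rotation":[0,0,-0.045],"xyz":[0,0,0],"claw":255},{"rotation":[0,0,0],"xyz":[-2.8,2.58,0],"claw":255},{"rotation":[0,0,0],"xyz":[-2.8,2.58,0],"claw":255},{"rotation":[0,0,0],"xyz":[-2.8,2.58,0],"claw":255},{"rotation":[0,0,0],"xyz":[-2.8,2.58,0],"claw":255},{"rotation":[0,0,0],"xyz":[-2.8,2.58,0],"claw":255},{"rotation":[0,0,0],"xyz":[-2.8,2.58,0],"claw":255},{"rotation":[0,0,0],"xyz":[-2.8,2.58,0],"claw":255},{"rotation":[0,0,0],"xyz":[-2.8,2.58,0],"claw":255},{"rotation":[0,0,0],"xyz":[-2.8,2.58,0],"claw":255},{"rotation":[0,0,0],"xyz":[-2.8,2.58,0],"claw":255},{"rotation":[0,0,0],"xyz":[-2.8,2.58,0],"claw":255},{"rotation":[0,0,0],"xyz":[-2.8,2.58,0],"claw":255}]'
python3 -c "
from h import *
go(tote(-.045,0,.135),87.6)"
```

```text
time_s: 4.1
position: [0.4772, 0.241, 0.2042]
orientation: [179.9, -0.3, 88.0]
wrist_force: [0.0, 1.6, 0.2]
grip_width: -0.0
tool cm (current axes) [ 0.83 -0.47  6.93] (target axes) [ 0.87 -0.46  6.92] rot [ 0.003 -0.006  0.008] j [ 18.  -0. 101.   0.  79.  20.] F [0.  1.6 0.2]
```

```bash
python3 -m creep '[{"rotation":[0.003,-0.006,0.008],"xyz":[0.83,-0.47,1],"claw":255},{"rotation":[0,0,0],"xyz":[0,0,2.5],"claw":255},{"rotation":[0,0,0],"xyz":[0,0,2],"claw":255},{"rotation":[0,0,0],"xyz":[0,0,1.3],"claw":255},{"rotation":[0,0,0],"xyz":[0,0,0],"claw":255}]'
python3 -c "
from h import *
go(tote(-.045,0,.135),87.6)
a=snap('scene');b=snap('top')
c=np.hstack([cv2.resize(a[170:330,260:460],None,fx=2,fy=2),cv2.resize(b[150:310,100:300],None,fx=2,fy=2)])
cv2.imwrite('pics/c2.png',c[:,:,::-1])"
```

```text
time_s: 4.52
position: [0.4828, 0.2394, 0.1369]
orientation: [179.5, 0.0, 86.6]
wrist_force: [-0.3, -0.4, -1.1]
grip_width: 0.0002
tool cm (current axes) [ 0.99 -1.04  0.18] (target axes) [ 1.01 -1.02  0.19] rot [ 0.008  0.001 -0.018] j [ 18.   4. 105.  -0.  71.  22.] F [-0.3 -0.4 -1.1]
```

View pics/c2.png

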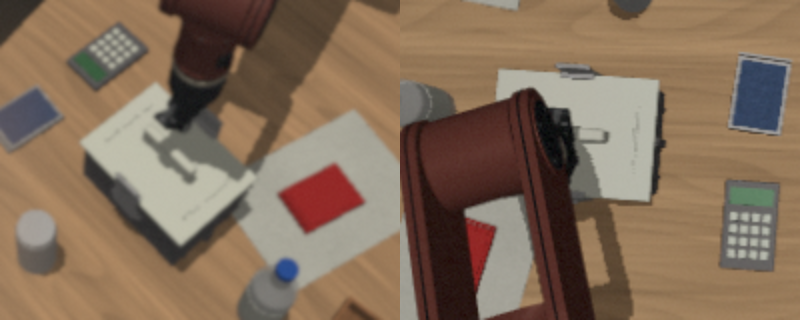

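```bash
python3 -m creep '[{"rotation":[0.008,0,-0.018],"xyz":[0.5,-1,0.1],"claw":255},{"rotation":[0,0,0],"xyz":[0.5,-1,0],"claw":255},{"rotation":[0,0,0],"xyz":[0,-1,0],"claw":255},{"rotation":[0,0,0],"xyz":[0,-1,0],"claw":255},{"rotation":[0,0,0],"xyz":[0,-1,0],"claw":255},{"rotation":[0,0,0],"xyz":[0,-1,0],"claw":255},{"rotation":[0,0,0],"xyz":[0,-1,0],"claw":255},{"rotation":[0,0,0],"xyz":[0,-1,0],"claw":255},{"rotation":[0,0,0],"xyz":[0,-1,0],"claw":255}]'
python3 -c "
from h import *
go(tote(-.15,0,.115),87.6)"
```

```text
time_s: 5.37
position: [0.3885, 0.2577, 0.1439]
orientation: [179.3, -0.3, 87.9]
wrist_force: [0.5, -0.5, -0.4]
grip_width: -0.0001
tool cm (current axes) [-0.43 -2.05  2.87] (target axes) [-0.43 -2.02  2.89] rot [ 0.012 -0.005  0.005] j [ 24.  -7. 115.  -0.  72.  26.] F [ 0.5 -0.5 -0.4]
```

```bash
python3 -c "
from h import *
a=snap('scene');b=snap('top')
print([(np.round(r['at']),r['score']) for c in('scene','top') for r in spot_point(c,'clip_near_ear')[:2]])
for t in(0,.5,1.75): print(t,*[np.round(proj(c,tote(-.08-5e-3*np.cos(t)-.078*np.sin(t),0,.065+.078*np.cos(t)-.005*np.sin(t)))) for c in('scene','top')])
c=np.hstack([cv2.resize(a[170:330,260:460],None,fx=2,fy=2),cv2.resize(b[150:310,100:300],None,fx=2,fy=2)])
cv2.imwrite('pics/c3.png',c[:,:,::-1])"
```

```text
[(array([364., 234.]), 0.45), (array([181., 248.]), 0.69), (array([216., 144.]), 0.48)]
0 [364. 230.] [182. 248.]
0.5 [371. 225.] [182. 262.]
1.75 [374. 231.] [188. 272.]
```

View pics/c3.png

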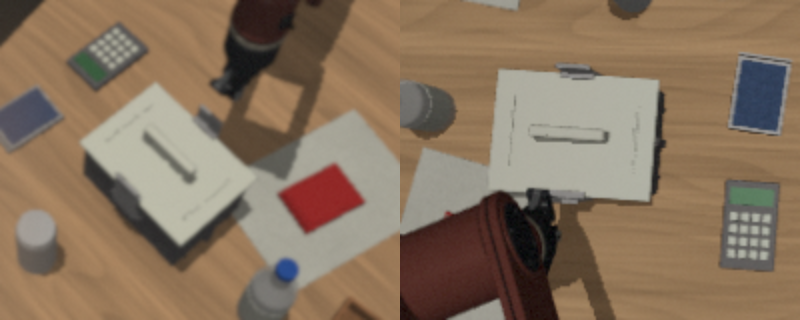

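The near clip snapped back shut, still at (570,196) in the crop, because the tool drifted up and slipped over the ear. I'll redo it lower.

```bash
python3 -m creep '[{"rotation":[0.012,0,0],"xyz":[0,0,-2.5],"claw":255},{"rotation":[0,0,0],"xyz":[-0.3,1,-1.5],"claw":255},{"rotation":[0,0,0],"xyz":[0,2.5,0],"claw":255},{"rotation":[0,0,0],"xyz":[0,2.5,0],"claw":255},{"rotation":[0,0,0],"xyz":[0,1.5,0],"claw":255},{"rotation":[0,0,0],"xyz":[0,0.5,0],"claw":255},{"rotation":[0,0,0],"xyz":[0,0,0],"claw":255}]'
python3 -c "
from h import *
go(tote(-.045,0,.133),87.6)"
```

```text
time_s: 6.15
position: [0.4757, 0.2505, 0.1857]
orientation: [179.9, -0.3, 87.8]
wrist_force: [-0.1, -0.4, -0.5]
grip_width: -0.0003
tool cm (current axes) [-0.1  -0.28  5.27] (target axes) [-0.08 -0.26  5.27] rot [ 0.002 -0.005  0.004] j [ 19.   1. 102.   0.  77.  21.] F [-0.1 -0.4 -0.5]
```

```bash
python3 -m creep '[{"rotation":[0.002,-0.005,0],"xyz":[0,-0.2,2],"claw":255},{"rotation":[0,0,0],"xyz":[0,0,2],"claw":255},{"rotation":[0,0,0],"xyz":[0,0,0.9],"claw":255},{"rotation":[0,0,0],"xyz":[0,0,0.3],"claw":255},{"rotation":[0,0,0],"xyz":[0,0,0],"claw":255}]'
python3 -c "
from h import *
go(tote(-.07,0,.133),87.6)"
```

```text
time_s: 6.57
position: [0.4726, 0.2505, 0.132]
orientation: [-179.9, 0.0, 87.7]
wrist_force: [-0.5, 0.0, -0.3]
grip_width: 0.0001
tool cm (current axes) [-0.06 -2.46 -0.1 ] (target axes) [-0.06 -2.46 -0.1 ] rot [-0.001  0.001  0.003] j [ 19.   4. 105.  -0.  71.  22.] F [-0.5  0.  -0.3]
```

```bash
python3 -m creep '[{"rotation":[0,0,0],"xyz":[0,-0.8,0],"claw":255},{"rotation":[0,0,0],"xyz":[0,-0.8,0.05],"claw":255},{"rotation":[0,0,0],"xyz":[0,-0.8,0.05],"claw":255},{"rotation":[0,0,0],"xyz":[0,-0.8,0.05],"claw":255},{"rotation":[0,0,0],"xyz":[0,-0.8,0.05],"claw":255}]'
python3 -c "
from h import *
go(tote(-.125,0,.125),87.6)"
```

```text
time_s: 6.98
position: [0.4304, 0.2529, 0.1329]
orientation: [179.9, -0.1, 87.7]
wrist_force: [0.3, -0.0, -0.1]
grip_width: 0.0001
tool cm (current axes) [-0.11 -3.73  0.78] (target axes) [-0.12 -3.73  0.79] rot [ 0.002 -0.001  0.003] j [ 21.  -1. 110.   0.  71.  24.] F [ 0.3 -0.  -0.1]
```

```bash
python3 -m creep '[{"rotation":[0,0,0],"xyz":[0,-0.8,0.1],"claw":255},{"rotation":[0,0,0],"xyz":[0,-0.8,0.1],"claw":255},{"rotation":[0,0,0],"xyz":[0,-0.8,0.6],"claw":255},{"rotation":[0,0,0],"xyz":[0,-0.8,0.6],"claw":255},{"rotation":[0,0,0],"xyz":[0,-1,0.8],"claw":255},{"rotation":[0,0,0],"xyz":[0,-1.2,0.8],"claw":255},{"rotation":[0,0,0],"xyz":[0,-1.2,0.8],"claw":255},{"rotation":[0,0,0],"xyz":[0,-0.5,0],"claw":255}]'
python3 -c "
from h import *
go(tote(-.125,0,.125),87.6)
for c in('scene','top'):
  snap(c);print([(np.round(r['at']),r['score'].__round__(2)) for r in spot_point(c,'clip_near_ear')[:2]])
a=snap('scene');cv2.imwrite('pics/c4.png',cv2.resize(a[170:330,260:460],None,fx=2,fy=2)[:,:,::-1])"
```

```text
time_s: 7.65
position: [0.3517, 0.2561, 0.092]
orientation: [179.8, -0.1, 87.8]
wrist_force: [-0.3, -0.1, -0.7]
grip_width: -0.0002
tool cm (current axes) [-0.12  4.17 -3.28] (target axes) [-0.11  4.15 -3.3 ] rot [ 0.004 -0.002  0.003] j [ 26.  -8. 121.  -0.  66.  28.] F [-0.3 -0.1 -0.7]
[(array([364., 232.]), 0.72)]
[(array([182., 250.]), 0.64), (array([122., 206.]), 0.61)]
```

View pics/c4.png

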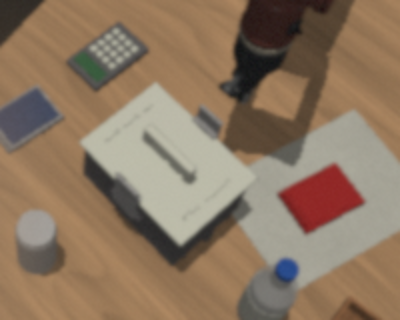

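```bash
python3 -c "
from h import *
print(proj('scene',[.3517,.2561,.092]),proj('top',[.4828,.2394,.1369]),proj('scene',[.4828,.2394,.1369]))
for x,z in((-.085,.143),(-.085,.158),(-.085,.127),(-.083,.121)):
  for y in(-.023,.023): print(x,y,z,proj('scene',tote(x,y,z)),proj('top',tote(x,y,z)))
a=cv2.imread('pics/s1.png')[205:265,330:400];b=cv2.imread('pics/t1.png')[215:275,150:220]
cv2.imwrite('pics/c5.png',cv2.resize(np.hstack([a,b]),None,fx=5.5,fy=5.5,interpolation=2))"
```

```text
[379.24407899 222.66455915] [187.65028542 229.65818829] [349.72462615 237.72942079]
-0.085 -0.023 0.143 [358.46080921 224.57661683] [190.43431232 248.91294067]
-0.085 0.023 0.143 [369.28503053 234.55295662] [173.23324123 247.70583525]
-0.085 -0.023 0.158 [359.15746038 222.22763925] [189.16340316 249.04583548]
-0.085 0.023 0.158 [370.09381285 232.26708913] [171.7306905  247.82112652]
-0.085 -0.023 0.127 [357.73187034 227.03458198] [191.7526465  248.77503967]
-0.085 0.023 0.127 [368.43897688 236.94428028] [174.79205698 247.58616021]
-0.083 -0.023 0.121 [357.01509474 228.31062065] [192.29642839 247.9808924 ]
-0.083 0.023 0.121 [367.6780772 238.2050096] [175.42611807 246.80003799]
```

View pics/c5.png

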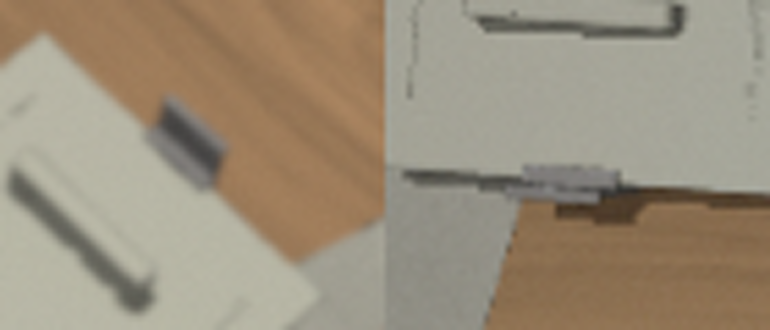

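```bash
python3 -m creep '[{"rotation":[0.004,0,0],"xyz":[0,0,-3],"claw":255},{"rotation":[0,0,0],"xyz":[0,0,-3.5],"claw":255},{"rotation":[0,0,0],"xyz":[-0.1,1,-2],"claw":255},{"rotation":[0,0,0],"xyz":[0,3,0],"claw":255},{"rotation":[0,0,0],"xyz":[0,3,0],"claw":255},{"rotation":[0,0,0],"xyz":[0,3,0],"claw":255},{"rotation":[0,0,0],"xyz":[0,1.5,0],"claw":255},{"rotation":[0,0,0],"xyz":[0,0.2,0],"claw":255},{"rotation":[0,0,0],"xyz":[0,0,0],"claw":255}]'
python3 -c "
from h import *
go(tote(-.045,0,.133),87.6)"
```

```text
time_s: 8.65
position: [0.4854, 0.2507, 0.1915]
orientation: [179.0, -0.5, 87.6]
wrist_force: [-0.1, -0.1, 0.2]
grip_width: -0.0001
tool cm (current axes) [-0.19 -1.33  5.83] (target axes) [-0.14 -1.23  5.85] rot [ 0.018 -0.009  0.   ] j [ 19.   1. 101.   0.  76.  21.] F [-0.1 -0.1  0.2]
```

```bash
python3 -m creep '[{"rotation":[0.018,-0.009,0],"xyz":[-0.1,-0.8,2],"claw":255},{"rotation":[0,0,0],"xyz":[0,0,2],"claw":255},{"rotation":[0,0,0],"xyz":[0,0,1.3],"claw":255},{"rotation":[0,0,0],"xyz":[0,0,0.4],"claw":255},{"rotation":[0,0,0],"xyz":[0,-0.8,0],"claw":255},{"rotation":[0,0,0],"xyz":[0,-0.8,0],"claw":255},{"rotation":[0,0,0],"xyz":[0,-0.8,0.05],"claw":255},{"rotation":[0,0,0],"xyz":[0,-0.8,0.05],"claw":255},{"rotation":[0,0,0],"xyz":[0,-0.8,0.05],"claw":255},{"rotation":[0,0,0],"xyz":[0,-0.4,0.05],"claw":255}]'
python3 -c "
from h import *
go(tote(-.112,0,.126),87.6)
a=snap('scene');b=snap('top');print(get_obs()['position'])
c=np.hstack([cv2.resize(a[190:270,310:410],None,fx=4,fy=4),cv2.resize(b[190:270,140:240],None,fx=4,fy=4)])
cv2.imwrite('pics/c6.png',c[:,:,::-1])"
```

```text
time_s: 9.48
position: [0.424, 0.2528, 0.1299]
orientation: [-179.8, 0.1, 87.7]
wrist_force: [0.7, 0.2, 0.4]
grip_width: 0.0001
tool cm (current axes) [-0.08 -1.79  0.39] (target axes) [-0.08 -1.79  0.39] rot [-0.003  0.001  0.001] j [ 22.  -1. 111.   0.  71.  24.] F [0.7 0.2 0.4]
[0.42451586 0.252849   0.12999613]
```

View pics/c6.png

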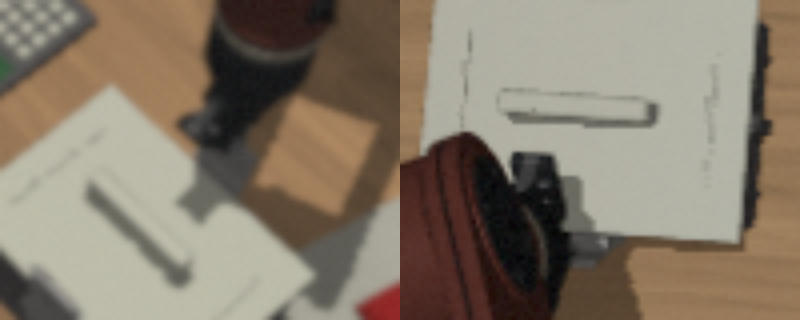

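```bash
cat >> h.py <<'E'
def ear(n,sgn):
    for c in('scene','top'):
        snap(c);print(c,[(np.round(r['at'],1),round(r['score'],2)) for r in spot_point(c,n)[:2]])
    print([(t,*[np.round(proj(c,tote(sgn*(.08+5e-3*np.cos(t)+.078*np.sin(t)),0,.065+.078*np.cos(t)-.005*np.sin(t)))) for c in('scene','top')]) for t in(0,.3,.6,1.75)])
E
python3 -c "
from h import *
ear('clip_near_ear',-1);print(proj('scene',get_obs()['position']))"
python3 -m creep '[{"rotation":[0,0,0],"xyz":[0,-0.6,0.1],"claw":255},{"rotation":[0,0,0],"xyz":[0,-0.6,0.1],"claw":255},{"rotation":[0,0,0],"xyz":[0,-0.6,0.2],"claw":255},{"rotation":[0,0,0],"xyz":[0,-0.3,0.2],"claw":255}]'
python3 -c "
from h import *
ear('clip_near_ear',-1);go(tote(-.112,0,.126),87.6)"
```

```text
scene [(array([364.8, 231. ]), 0.53)]
top [(array([180.7, 251.2]), 0.52), (array([216.8, 145.9]), 0.45)]
[(0, array([364., 230.]), array([182., 248.])), (0.3, array([369., 226.]), array([182., 257.])), (0.6, array([373., 224.]), array([182., 264.])), (1.75, array([374., 231.]), array([188., 272.]))]
[365.02114503 230.34831901]
time_s: 10.12
position: [0.4048, 0.2537, 0.1247]
orientation: [-179.9, 0.0, 87.5]
wrist_force: [-4.3, -0.1, 11.6]
grip_width: 0.0003
scene [(array([370.6, 231.2]), 0.5)]
top [(array([180.7, 255.9]), 0.51)]
[(0, array([364., 230.]), array([182., 248.])), (0.3, array([369., 226.]), array([182., 257.])), (0.6, array([373., 224.]), array([182., 264.])), (1.75, array([374., 231.]), array([188., 272.]))]
tool cm (current axes) [-0.1  0.1 -0.1] (target axes) [-0.1  0.1 -0.1] rot [-0.002  0.    -0.001] j [ 23.  -3. 113.   0.  70.  25.] F [-2.9 -1.1  7.2]
```

```bash
python3 -c "
from h import *
a=snap('scene');b=snap('top')
c=np.hstack([cv2.resize(a[205:255,335:395],None,fx=6.6,fy=6.6,interpolation=2),cv2.resize(b[225:275,155:215],None,fx=6.6,fy=6.6,interpolation=2)])
c=np.clip(c.astype(float)*1.7,0,255).astype(np.uint8)
p=get_obs()['position'];u=(proj('scene',p)-[335,205])*6.6;v=(proj('top',p)-[155,225])*6.6+[396,0]
for q in(u,v): cv2.circle(c,tuple(int(i) for i in q),4,(255,0,0),1)
cv2.imwrite('pics/c7.png',c[:,:,::-1])"
```

```text
(no output)
```

View pics/c7.png

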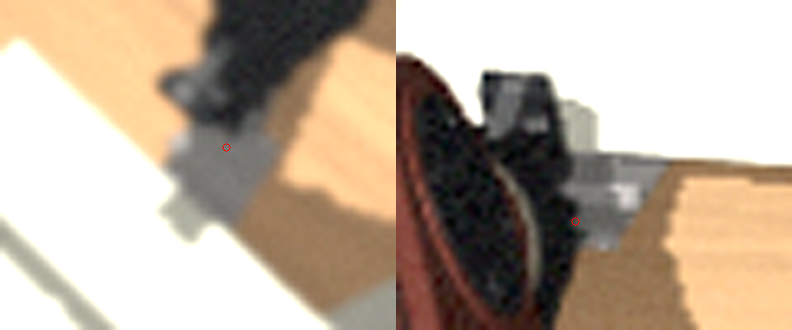

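```bash
python3 -c "
from h import *
for f,p in(('c3',[.3885,.2577,.1439]),('c4',[.3517,.2561,.092])):
  im=cv2.imread('pics/%s.png'%f)
  for dz in(-.02,-.01,0,.01,.02,.03,.04,.05,.06):
    q=(proj('scene',np.array(p)+[0,0,dz])-[260,170])*2
    print(f,dz,np.round(q),im[int(q[1]),int(q[0])])
"
```

```text
c3 -0.02 [228. 110.] [ 84 117 149]
c3 -0.01 [229. 107.] [ 87 119 153]
c3 0 [230. 104.] [ 84 115 147]
c3 0.01 [231. 101.] [ 67  89 113]
c3 0.02 [232.  98.] [36 39 45]
c3 0.03 [233.  94.] [28 28 29]
c3 0.04 [234.  91.] [27 26 25]
c3 0.05 [236.  88.] [22 21 20]
c3 0.06 [237.  84.] [23 22 22]
c4 -0.02 [236. 111.] [53 72 91]
c4 -0.01 [237. 108.] [49 67 86]
c4 0 [238. 105.] [52 69 86]
c4 0.01 [240. 102.] [43 55 66]
c4 0.02 [241.  99.] [31 33 34]
c4 0.03 [242.  96.] [27 28 26]
c4 0.04 [243.  93.] [31 30 30]
c4 0.05 [244.  90.] [24 25 23]
c4 0.06 [246.  87.] [24 22 22]
```

```bash
python3 -m creep '[{"rotation":[0,0,0],"xyz":[0,-0.2,-0.3],"claw":255},{"rotation":[0,0,0],"xyz":[0,-0.6,0],"claw":255},{"rotation":[0,0,0],"xyz":[0,-0.4,0],"claw":255},{"rotation":[0,0,0],"xyz":[0,0,0],"claw":255}]'
python3 -c "
from h import *
ear('clip_near_ear',-1);go(tote(-.112,0,.126),87.6)"
python3 -m creep '[{"rotation":[0,0,0],"xyz":[0,-0.6,0],"claw":255},{"rotation":[0,0,0],"xyz":[0,-0.6,0.1],"claw":255},{"rotation":[0,0,0],"xyz":[0,-0.2,0],"claw":255}]'
python3 -c "
from h import *
ear('clip_near_ear',-1);go(tote(-.112,0,.126),87.6)
a=snap('scene');b=snap('top')
c=np.hstack([cv2.resize(a[205:255,335:395],None,fx=6.6,fy=6.6,interpolation=2),cv2.resize(b[225:275,155:215],None,fx=6.6,fy=6.6,interpolation=2)])
c=np.clip(c.astype(float)*1.7,0,255).astype(np.uint8)
p=get_obs()['position'];u=(proj('scene',p)-[335,205])*6.6;v=(proj('top',p)-[155,225])*6.6+[396,0]
for q in(u,v): cv2.circle(c,tuple(int(i) for i in q),4,(255,0,0),1)
cv2.imwrite('pics/c8.png',c[:,:,::-1])"
```

```text
time_s: 10.75
position: [0.3899, 0.2538, 0.1266]
orientation: [-179.8, 0.1, 87.6]
wrist_force: [-0.2, 0.2, -0.6]
grip_width: 0.0002
scene []
top [(array([278.3, 141.9]), 0.62), (array([182.5, 256. ]), 0.6)]
[(0, array([364., 230.]), array([182., 248.])), (0.3, array([369., 226.]), array([182., 257.])), (0.6, array([373., 224.]), array([182., 264.])), (1.75, array([374., 231.]), array([188., 272.]))]
tool cm (current axes) [-0.05  1.5   0.09] (target axes) [-0.05  1.5   0.09] rot [-0.003  0.001 -0.001] j [ 23.  -5. 115.   0.  71.  26.] F [1.  0.2 0. ]
time_s: 11.2
position: [0.3765, 0.2542, 0.1256]
orientation: [-179.8, 0.1, 87.5]
wrist_force: [0.5, -0.5, -0.7]
grip_width: 0.0002
scene [(array([370.6, 231.6]), 0.54)]
top []
[(0, array([364., 230.]), array([182., 248.])), (0.3, array([369., 226.]), array([182., 257.])), (0.6, array([373., 224.]), array([182., 264.])), (1.75, array([374., 231.]), array([188., 272.]))]
tool cm (current axes) [-0.05  2.86  0.01] (target axes) [-0.05  2.86  0.02] rot [-0.002  0.001 -0.002] j [ 24.  -7. 116.   0.  71.  27.] F [-0.3 -0.1 -0.3]
```

View pics/c8.png

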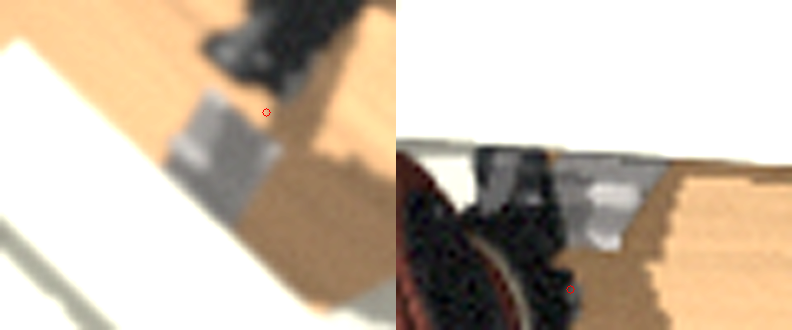

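The clip is tilted about 0.4 rad and the finger has passed over its top. The fingertip looks about 13 mm higher than the TCP. I'll go back inside, test the tip height against the lid gently, then push deeper.

```bash
python3 -m creep '[{"rotation":[0,0,0],"xyz":[0,0,-3],"claw":255},{"rotation":[0,0,0],"xyz":[0,0,-2],"claw":255},{"rotation":[0,0,0],"xyz":[0,2,0],"claw":255},{"rotation":[0,0,0],"xyz":[0,3,0],"claw":255},{"rotation":[0,0,0],"xyz":[0,2,0],"claw":255},{"rotation":[0,0,0],"xyz":[0,0.5,0],"claw":255},{"rotation":[0,0,0],"xyz":[0,0,1],"claw":255},{"rotation":[0,0,0],"xyz":[0,0,2],"claw":255},{"rotation":[0,0,0],"xyz":[0,0,1],"claw":255},{"rotation":[0,0,0],"xyz":[0,0,0.3],"claw":255}]'
python3 -c "
from h import *
go(tote(-.06,0,.125),87.6)"
```

```text
time_s: 12.33
position: [0.4548, 0.2511, 0.133]
orientation: [-179.9, 0.0, 87.5]
wrist_force: [-0.2, 0.7, -0.4]
grip_width: -0.0002
tool cm (current axes) [-0.04  0.33  0.8 ] (target axes) [-0.04  0.32  0.8 ] rot [-0.002  0.001 -0.002] j [ 20.   2. 107.   0.  71.  23.] F [-0.2  0.7 -0.4]
```

```bash
python3 -m creep '[{"rotation":[0,0,0],"xyz":[0,0,0.5],"claw":255},{"rotation":[0,0,0],"xyz":[0,0,0.3],"claw":255},{"rotation":[0,0,0],"xyz":[0,0,0.1],"claw":255}]'; python3 -m creep '[{"rotation":[0,0,0],"xyz":[0,0,0.2],"claw":255},{"rotation":[0,0,0],"xyz":[0,0,0.1],"claw":255}]';  python3 -m creep '[{"rotation":[0,0,0],"xyz":[0,0,0.2],"claw":255},{"rotation":[0,0,0],"xyz":[0,0,0.1],"claw":255}]'
python3 -c "
from h import *
ear('clip_near_ear',-1);go(tote(-.06,0,.125),87.6)"
```

```text
time_s: 12.58
position: [0.4516, 0.2509, 0.1214]
orientation: [-179.6, 0.1, 87.5]
wrist_force: [-0.2, -0.2, -0.6]
grip_width: -0.0001
time_s: 12.75
position: [0.4514, 0.2512, 0.1187]
orientation: [-179.7, 0.1, 87.6]
wrist_force: [-0.5, -0.1, -0.3]
grip_width: -0.0
time_s: 12.92
position: [0.452, 0.2515, 0.1164]
orientation: [-179.8, 0.1, 87.6]
wrist_force: [0.3, -0.4, 0.5]
grip_width: -0.0002
scene [(array([366.7, 229.4]), 0.61)]
top [(array([180.1, 256.1]), 0.71), (array([366.4, 235.1]), 0.39)]
[(0, array([364., 230.]), array([182., 248.])), (0.3, array([369., 226.]), array([182., 257.])), (0.6, array([373., 224.]), array([182., 264.])), (1.75, array([374., 231.]), array([188., 272.]))]
tool cm (current axes) [-0.07  0.61 -0.86] (target axes) [-0.07  0.61 -0.86] rot [-0.004  0.001 -0.   ] j [ 20.   3. 108.   0.  69.  23.] F [ 0.   0.1 -0.1]
```

```bash
python3 -m creep '[{"rotation":[0,0,0],"xyz":[0,0,0.2],"claw":255},{"rotation":[0,0,0],"xyz":[0,0,0.1],"claw":255}]'; python3 -m creep '[{"rotation":[0,0,0],"xyz":[0,0,0.15],"claw":255},{"rotation":[0,0,0],"xyz":[0,0,0.1],"claw":255}]';  python3 -m creep '[{"rotation":[0,0,0],"xyz":[0,0,0.15],"claw":255},{"rotation":[0,0,0],"xyz":[0,0,0.05],"claw":255}]'
```

```text
time_s: 13.28
position: [0.4525, 0.2516, 0.1139]
orientation: [-179.8, 0.0, 87.6]
wrist_force: [0.4, 0.7, -0.9]
grip_width: 0.0001
time_s: 13.45
position: [0.4525, 0.2516, 0.1112]
orientation: [-179.8, 0.0, 87.6]
wrist_force: [-0.1, 1.5, -0.5]
grip_width: 0.0
time_s: 13.62
position: [0.4524, 0.2515, 0.1087]
orientation: [-179.8, 0.1, 87.6]
wrist_force: [-0.8, -0.3, 0.5]
grip_width: -0.0001
```

```bash
python3 -m creep '[{"rotation":[0,0,0],"xyz":[0,-0.5,-0.2],"claw":255},{"rotation":[0,0,0],"xyz":[0,-0.8,0],"claw":255},{"rotation":[0,0,0],"xyz":[0,-0.8,0],"claw":255},{"rotation":[0,0,0],"xyz":[0,-0.8,0.05],"claw":255},{"rotation":[0,0,0],"xyz":[0,-0.8,0.05],"claw":255},{"rotation":[0,0,0],"xyz":[0,-0.8,0.1],"claw":255},{"rotation":[0,0,0],"xyz":[0,-0.8,0.1],"claw":255},{"rotation":[0,0,0],"xyz":[0,-0.4,0.1],"claw":255}]'
python3 -c "
from h import *
ear('clip_near_ear',-1);go(tote(-.13,0,.105),87.6)"
```

```text
time_s: 14.28
position: [0.3893, 0.2541, 0.1067]
orientation: [-179.8, 0.0, 87.6]
wrist_force: [-1.1, 0.4, 0.2]
grip_width: 0.0002
scene [(array([373. , 224.2]), 0.6)]
top [(array([181.4, 266.9]), 0.55)]
[(0, array([364., 230.]), array([182., 248.])), (0.3, array([369., 226.]), array([182., 257.])), (0.6, array([373., 224.]), array([182., 264.])), (1.75, array([374., 231.]), array([188., 272.]))]
tool cm (current axes) [-0.08 -0.27  0.2 ] (target axes) [-0.08 -0.27  0.2 ] rot [-0.003  0.001 -0.001] j [ 23.  -4. 116.   0.  68.  26.] F [-0.4  0.4  0.1]
```

```bash
python3 -m creep '[{"rotation":[0,0,0],"xyz":[0,-0.8,0.5],"claw":255},{"rotation":[0,0,0],"xyz":[0,-0.8,0.8],"claw":255},{"rotation":[0,0,0],"xyz":[0,-0.8,0.8],"claw":255},{"rotation":[0,0,0],"xyz":[0,-0.4,0.3],"claw":255},{"rotation":[0,0,0],"xyz":[0,0,-1],"claw":255},{"rotation":[0,0,0],"xyz":[0,0,-3],"claw":255},{"rotation":[0,0,0],"xyz":[0,0,-3],"claw":255},{"rotation":[0,0,0],"xyz":[0,0,-2],"claw":255}]'
python3 -c "
from h import *
ear('clip_near_ear',-1);go(tote(.04,0,.20),87.6)"
```

```text
time_s: 15.15
position: [0.3549, 0.2527, 0.1675]
orientation: [-179.0, 0.5, 87.5]
wrist_force: [-0.1, 0.6, 0.7]
grip_width: -0.0002
scene [(array([374. , 233.1]), 0.66), (array([339.5, 264.5]), 0.34)]
top [(array([185. , 270.2]), 0.86)]
[(0, array([364., 230.]), array([182., 248.])), (0.3, array([369., 226.]), array([182., 257.])), (0.6, array([373., 224.]), array([182., 264.])), (1.75, array([374., 231.]), array([188., 272.]))]
tool cm (current axes) [ 0.21 20.22 -3.73] (target axes) [ 0.2  20.28 -3.41] rot [-0.016  0.008 -0.002] j [ 25. -11. 116.   0.  77.  28.] F [-0.1 -0.4 -1. ]
```

Near clip is fully open. Now the far one.

```bash
python3 -m creep '[{"rotation":[-0.016,0.008,0],"xyz":[0,0.5,-3],"claw":255},{"rotation":[0,0,0],"xyz":[0.2,3,0],"claw":255},{"rotation":[0,0,0],"xyz":[0,3.6,0],"claw":255},{"rotation":[0,0,0],"xyz":[0,3.6,0],"claw":255},{"rotation":[0,0,0],"xyz":[0,3.6,0],"claw":255},{"rotation":[0,0,0],"xyz":[0,3.2,0],"claw":255},{"rotation":[0,0,0],"xyz":[0,1.5,0],"claw":255},{"rotation":[0,0,0],"xyz":[0,0.5,0],"claw":255},{"rotation":[0,0,0],"xyz":[0,0,0],"claw":255}]'
python3 -c "
from h import *
go(tote(.05,0,.115),87.6)"
```

```text
time_s: 16.1
position: [0.5519, 0.2439, 0.1848]
orientation: [-179.2, 0.3, 87.6]
wrist_force: [0.5, -0.1, -0.2]
grip_width: -0.0002
tool cm (current axes) [0.3  1.69 6.96] (target axes) [0.27 1.6  6.98] rot [-0.014  0.005  0.001] j [16. 11. 91. -0. 78. 19.] F [ 0.5 -0.1 -0.2]
```

```bash
python3 -m creep '[{"rotation":[-0.014,0.005,0],"xyz":[0.2,1,0],"claw":255},{"rotation":[0,0,0],"xyz":[0,0.4,1.5],"claw":255},{"rotation":[0,0,0],"xyz":[0,0,2.5],"claw":255},{"rotation":[0,0,0],"xyz":[0,0,1.5],"claw":255},{"rotation":[0,0,0],"xyz":[0,0,0.6],"claw":255},{"rotation":[0,0,0],"xyz":[0,0,0.1],"claw":255}]'
python3 -c "
from h import *
go(tote(.05,0,.112),87.6)"
```

```text
time_s: 16.6
position: [0.5614, 0.2464, 0.1158]
orientation: [-179.9, 0.0, 87.8]
wrist_force: [-0.1, 0.3, -0.8]
grip_width: -0.0002
tool cm (current axes) [-0.02  0.66  0.38] (target axes) [-0.02  0.66  0.38] rot [-0.002  0.     0.003] j [16. 15. 94.  0. 71. 19.] F [-0.1  0.3 -0.8]
```

```bash
python3 -m creep '[{"rotation":[0,0,0],"xyz":[0,0.8,0],"claw":255},{"rotation":[0,0,0],"xyz":[0,0.8,0],"claw":255},{"rotation":[0,0,0],"xyz":[0,0.8,0],"claw":255},{"rotation":[0,0,0],"xyz":[0,0.8,0],"claw":255},{"rotation":[0,0,0],"xyz":[0,0.8,0],"claw":255},{"rotation":[0,0,0],"xyz":[0,0.8,0],"claw":255}]'
python3 -c "
from h import *
ear('clip_far_ear',1);go(tote(.135,0,.107),87.6)"
```

```text
time_s: 17.1
position: [0.6131, 0.2457, 0.1183]
orientation: [180.0, -0.1, 87.9]
wrist_force: [-0.6, -0.5, 0.4]
grip_width: 0.0003
scene [(array([320.5, 266.6]), 0.62)]
top [(array([274.7, 263.8]), 0.74), (array([190.9, 181.3]), 0.42)]
[(0, array([324., 263.]), array([187., 185.])), (0.3, array([318., 268.]), array([188., 176.])), (0.6, array([313., 274.]), array([190., 170.])), (1.75, array([305., 289.]), array([197., 165.]))]
tool cm (current axes) [-0.17  4.1   1.05] (target axes) [-0.15  4.1   1.05] rot [-0.001 -0.001  0.005] j [15. 21. 86.  0. 72. 17.] F [0.4 0.7 0.4]
```

```bash
python3 -m creep '[{"rotation":[0,0,0],"xyz":[-0.1,0.8,0.1],"claw":255},{"rotation":[0,0,0],"xyz":[0,0.8,0.2],"claw":255},{"rotation":[0,0,0],"xyz":[0,0.8,0.4],"claw":255},{"rotation":[0,0,0],"xyz":[0,0.8,0.6],"claw":255},{"rotation":[0,0,0],"xyz":[0,0.8,0.8],"claw":255},{"rotation":[0,0,0],"xyz":[0,0.8,0.8],"claw":255},{"rotation":[0,0,0],"xyz":[0,0.5,0.5],"claw":255},{"rotation":[0,0,0],"xyz":[0,0,-1],"claw":255},{"rotation":[0,0,0],"xyz":[0,0,-3],"claw":255},{"rotation":[0,0,0],"xyz":[0,0,-3.5],"claw":255},{"rotation":[0,0,0],"xyz":[0,0,-3],"claw":255}]'
python3 -c "
from h import *
ear('clip_far_ear',1);go(tote(0,0,.21),87.6)"
```

```text
time_s: 18.22
position: [0.6637, 0.2402, 0.1756]
orientation: [-178.7, 0.3, 87.9]
wrist_force: [1.0, 0.0, 1.8]
grip_width: -0.0005
scene [(array([305.7, 289.2]), 0.63)]
top [(array([197.9, 165.8]), 0.76)]
[(0, array([324., 263.]), array([187., 185.])), (0.3, array([318., 268.]), array([188., 176.])), (0.6, array([313., 274.]), array([190., 170.])), (1.75, array([305., 289.]), array([197., 165.]))]
tool cm (current axes) [  0.18 -14.81  -3.05] (target axes) [  0.12 -14.75  -3.31] rot [-0.018  0.004  0.005] j [13. 26. 74.  0. 81. 16.] F [-0.9 -0.5 -1.1]
```

```bash
python3 -m creep '[{"rotation":[-0.018,0.004,0],"xyz":[0,-0.5,-3],"claw":0},{"rotation":[0,0,0],"xyz":[0.1,-3,-0.3],"claw":0},{"rotation":[0,0,0],"xyz":[0,-3.5,0],"claw":0},{"rotation":[0,0,0],"xyz":[0,-3.5,0],"claw":0},{"rotation":[0,0,0],"xyz":[0,-2,0],"claw":0},{"rotation":[0,0,0],"xyz":[0,-0.7,0],"claw":0},{"rotation":[0,0,0],"xyz":[0,-0.2,0],"claw":0},{"rotation":[0,0,0],"xyz":[0,0,0],"claw":0}]'
python3 -c "
from h import *
go(tote(0,0,.126),87.6)"
```

```text
time_s: 19.08
position: [0.5209, 0.2443, 0.1998]
orientation: [-179.0, 0.3, 87.8]
wrist_force: [0.1, -0.3, -0.6]
grip_width: 0.0853
tool cm (current axes) [ 0.4  -0.18  7.38] (target axes) [ 0.35 -0.3   7.38] rot [-0.017  0.006  0.004] j [17.  7. 94.  0. 80. 19.] F [ 0.1 -0.3 -0.6]
```

```bash
python3 -m creep '[{"rotation":[-0.017,0.006,0.004],"xyz":[0.3,-0.2,1.5],"claw":0},{"rotation":[0,0,0],"xyz":[0,0,2.5],"claw":0},{"rotation":[0,0,0],"xyz":[0,0,2],"claw":0},{"rotation":[0,0,0],"xyz":[0,0,0.8],"claw":0},{"rotation":[0,0,0],"xyz":[0,0,0.3],"claw":0},{"rotation":[0,0,0],"xyz":[0,0,0.1],"claw":0}]'
python3 -c "
from h import *
go(tote(0,0,.125),87.6)"
```

```text
time_s: 19.58
position: [0.5254, 0.2468, 0.1248]
orientation: [179.8, -0.0, 87.4]
wrist_force: [-0.7, 0.2, 0.7]
grip_width: 0.0855
tool cm (current axes) [ 0.09 -0.74 -0.02] (target axes) [ 0.09 -0.74 -0.02] rot [ 0.004 -0.001 -0.003] j [17. 10. 99. -0. 71. 20.] F [-0.7  0.2  0.7]
```

```bash
python3 -m creep '[{"rotation":[0.004,0,-0.003],"xyz":[0.1,-0.6,0],"claw":0},{"rotation":[0,0,0],"xyz":[0,-0.1,0],"claw":60},{"rotation":[0,0,0],"xyz":[0,0,0],"claw":150},{"rotation":[0,0,0],"xyz":[0,0,0],"claw":255},{"rotation":[0,0,0],"xyz":[0,0,0],"claw":255},{"rotation":[0,0,0],"xyz":[0,0,0],"claw":255},{"rotation":[0,0,0],"xyz":[0,0,0],"claw":255},{"rotation":[0,0,0],"xyz":[0,0,0],"claw":255}]'
python3 -c "
from h import *
go(tote(0,0,.125),87.6)"
python3 -m creep '[{"rotation":[0,0,0],"xyz":[0,0,0],"claw":255},{"rotation":[0,0,0],"xyz":[0,0,-0.4],"claw":255},{"rotation":[0,0,0],"xyz":[0,0,-0.8],"claw":255},{"rotation":[0,0,0],"xyz":[0,0,-0.8],"claw":255},{"rotation":[0,0,0],"xyz":[0,0,-0.8],"claw":255},{"rotation":[0,0,0],"xyz":[0,0,-0.8],"claw":255},{"rotation":[0,0,0],"xyz":[0,0,-0.8],"claw":255},{"rotation":[0,0,0],"xyz":[0,0,0],"claw":255}]'
```

```text
time_s: 20.25
position: [0.5216, 0.2489, 0.1297]
orientation: [179.7, -0.2, 87.6]
wrist_force: [-0.1, -0.2, -2.5]
grip_width: 0.0136
tool cm (current axes) [-0.11 -0.36  0.47] (target axes) [-0.11 -0.35  0.47] rot [ 0.006 -0.003 -0.   ] j [18. 10. 99.  0. 71. 20.] F [-0.1 -0.2 -2.5]
time_s: 20.92
position: [0.5204, 0.2485, 0.1775]
orientation: [179.8, -0.1, 87.6]
wrist_force: [0.4, -0.0, -1.4]
grip_width: 0.0138
```

```bash
python3 -m creep '[{"rotation":[0,0,0],"xyz":[-1,0,-0.3],"claw":255},{"rotation":[0,0,0],"xyz":[-2,-0.1,0],"claw":255},{"rotation":[0,0,0],"xyz":[-3,-0.1,0],"claw":255},{"rotation":[0,0,0],"xyz":[-3.5,-0.1,0],"claw":255},{"rotation":[0,0,0],"xyz":[-3.5,-0.1,0],"claw":255},{"rotation":[0,0,0],"xyz":[-3.5,-0.1,0],"claw":255},{"rotation":[0,0,0],"xyz":[-3.5,-0.1,0],"claw":255},{"rotation":[0,0,0],"xyz":[-3.5,-0.1,0],"claw":255},{"rotation":[0,0,0],"xyz":[-3.5,-0.1,0],"claw":255},{"rotation":[0,0,0],"xyz":[-3.5,-0.1,0],"claw":255},{"rotation":[0,0,0],"xyz":[-3.5,-0.1,0],"claw":255},{"rotation":[0,0,0],"xyz":[-3.5,-0.1,0],"claw":255},{"rotation":[0,0,0],"xyz":[-3.5,-0.1,0],"claw":255},{"rotation":[0,0,0],"xyz":[-3,-0.1,0],"claw":255},{"rotation":[0,0,0],"xyz":[-2,0,0],"claw":255},{"rotation":[0,0,0],"xyz":[-1,0,0],"claw":255},{"rotation":[0,0,0],"xyz":[0,0,0],"claw":255}]'
python3 -c "
from h import *
go([.486,-.268,.1],98.7)"
```

```text
time_s: 22.33
position: [0.4804, -0.2494, 0.1821]
orientation: [179.6, 0.1, 87.8]
wrist_force: [-0.1, -0.5, -2.1]
grip_width: 0.014
tool cm (current axes) [-1.83  0.57  8.21] (target axes) [-1.92  0.27  8.21] rot [ 0.007  0.002 -0.191] j [-36.   2. 102.   0.  76. -34.] F [-0.1 -0.5 -2.1]
```

Rotate to the mat's yaw, descend part way, then measure the lid against the mat.

```bash
python3 -m creep '[{"rotation":[0.007,0.002,-0.06],"xyz":[-0.6,0.2,0],"claw":255},{"rotation":[0,0,-0.07],"xyz":[-0.6,0.1,0],"claw":255},{"rotation":[0,0,-0.06],"xyz":[-0.6,0,0],"claw":255},{"rotation":[0,0,0],"xyz":[0,0,1.5],"claw":255},{"rotation":[0,0,0],"xyz":[0,0,2.5],"claw":255},{"rotation":[0,0,0],"xyz":[0,0,2],"claw":255},{"rotation":[0,0,0],"xyz":[0,0,0.5],"claw":255},{"rotation":[0,0,0],"xyz":[0,0,0],"claw":255}]'
cat >> h.py <<'E'
def rect(c,mask,z):
    cn,_=cv2.findContours(mask.astype(np.uint8),0,2);k=max(cn,key=cv2.contourArea)[:,0]
    P=np.array([atz(c,p,z)[:2] for p in k]).astype(np.float32)
    (x,y),(w,h),a=cv2.minAreaRect(P)
    if w>h: a+=90;w,h=h,w
    return np.round([x,y,w,h,((a+90)%180)-90],4)
E
python3 -c "
from h import *
go([.486,-.268,.03],98.7)
ztop=get_obs()['position'][2]-.1295+.121
for c in('scene','top'):
  a=snap(c)
  for n in('lid',):
    for r in trace(c,n)[:2]: print(c,n,round(r['score'],2),rect(c,r['region'],ztop))
  for r in spot_point(c,'lid_grip')[:1]: print(atz(c,r['at'],ztop+.034))
  if c=='scene': s=a
c=np.hstack([cv2.resize(s[110:230,180:310],(400,369)),cv2.resize(a[180:300,300:430],(400,369))])
cv2.imwrite('pics/c9.png',c[:,:,::-1])"
```

```text
time_s: 23.0
position: [0.4846, -0.2601, 0.1165]
orientation: [179.9, -0.2, 99.5]
wrist_force: [-0.1, 0.0, -2.0]
grip_width: 0.0132
tool cm (current axes) [-0.83 -0.    8.64] (target axes) [-0.8   0.02  8.65] rot [ 0.002 -0.004  0.014] j [-37.   7. 104.   0.  69. -46.] F [-0.1  0.  -2. ]
scene lid 0.68 [ 0.4872 -0.2621  0.174   0.2248  9.567 ]
[ 0.48672928 -0.25736777  0.14195005]
top lid 0.65 [ 0.4806 -0.2396  0.1671  0.1794  9.2375]
[0.50641564 0.23076972 0.14195005]
```

View pics/c9.png

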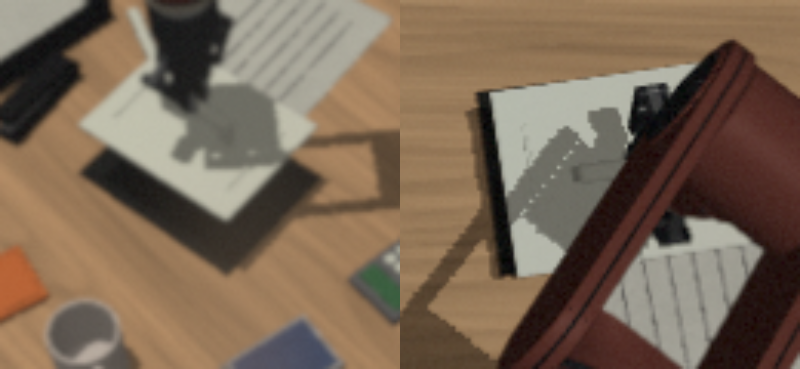

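```bash
python3 -m creep '[{"rotation":[0.002,-0.004,0.012],"xyz":[-0.5,-0.1,1],"claw":255},{"rotation":[0,0,0],"xyz":[-0.2,0,2],"claw":255},{"rotation":[0,0,0],"xyz":[0,0,2],"claw":255},{"rotation":[0,0,0],"xyz":[0,0,1.5],"claw":255},{"rotation":[0,0,0],"xyz":[0,0,0.8],"claw":255},{"rotation":[0,0,0],"xyz":[0,0,0.3],"claw":255},{"rotation":[0,0,0],"xyz":[0,0,0],"claw":255}]'
python3 -c "
from h import *
go([.486,-.267,.0255],98.7)
ztop=get_obs()['position'][2]-.1295+.121
a=snap('scene')
for r in trace('scene','lid')[:1]: print(round(r['score'],2),rect('scene',r['region'],ztop))
"
```

```text
time_s: 23.88
position: [0.4902, -0.2752, 0.0437]
orientation: [179.4, 0.8, 98.4]
wrist_force: [0.1, -0.3, -2.6]
grip_width: 0.0137
tool cm (current axes) [ 0.9  -0.32  1.81] (target axes) [ 0.88 -0.3   1.82] rot [ 0.01   0.014 -0.004] j [-37.  13. 105.  -0.  61. -46.] F [ 0.1 -0.3 -2.6]
0.9 [ 0.4947 -0.2766  0.1686  0.2305  9.1806]
```

```bash
python3 -m creep '[{"rotation":[0.005,0.007,0],"xyz":[0.4,-0.2,0],"claw":255},{"rotation":[0.005,0.007,0],"xyz":[0.3,-0.2,0],"claw":255},{"rotation":[0,0,0],"xyz":[0,0,0.3],"claw":255},{"rotation":[0,0,0],"xyz":[0,0,0.3],"claw":255},{"rotation":[0,0,0],"xyz":[0,0,0.3],"claw":255},{"rotation":[0,0,0],"xyz":[0,0,0],"claw":255}]'
python3 -c "
from h import *
go([.486,-.267,.0255],98.7)
ztop=get_obs()['position'][2]-.1295+.121
a=snap('scene')
for r in trace('scene','lid')[:1]: print(round(r['score'],2),rect('scene',r['region'],ztop))
"
```

```text
time_s: 24.48
position: [0.4882, -0.2705, 0.0394]
orientation: [179.7, 0.3, 98.5]
wrist_force: [0.2, -0.6, -2.9]
grip_width: 0.0134
tool cm (current axes) [ 0.38 -0.18  1.39] (target axes) [ 0.38 -0.17  1.39] rot [ 0.006  0.005 -0.004] j [-37.  13. 105.   0.  61. -46.] F [ 0.2 -0.6 -2.9]
0.69 [ 0.4899 -0.2707  0.1689  0.2254  8.2445]
```

```bash
python3 -m creep '[{"rotation":[0.006,0.005,0],"xyz":[0.25,-0.2,0],"claw":255},{"rotation":[0,0,0],"xyz":[0,0,0.3],"claw":255},{"rotation":[0,0,0],"xyz":[0,0,0.3],"claw":255},{"rotation":[0,0,0],"xyz":[0,0,0.3],"claw":255},{"rotation":[0,0,0],"xyz":[0,0,0.1],"claw":255}]'
python3 -c "
from h import *
go([.486,-.267,.0255],98.7)"
python3 -m creep '[{"rotation":[0,0,0],"xyz":[0,0,0.15],"claw":255},{"rotation":[0,0,0],"xyz":[0,0,0.15],"claw":255},{"rotation":[0,0,0],"xyz":[0,0,0.05],"claw":255}]'
```

```text
time_s: 25.0
position: [0.4864, -0.2686, 0.0295]
orientation: [180.0, 0.0, 98.5]
wrist_force: [-0.2, 1.0, -0.2]
grip_width: 0.0134
tool cm (current axes) [ 0.16 -0.02  0.4 ] (target axes) [ 0.16 -0.02  0.4 ] rot [ 0.001  0.001 -0.004] j [-37.  14. 106.  -0.  60. -45.] F [-0.2  1.  -0.2]
time_s: 25.25
position: [0.488, -0.2694, 0.0293]
orientation: [179.9, 0.1, 98.5]
wrist_force: [-0.9, -0.3, 0.0]
grip_width: 0.0132
```

```bash
python3 -m creep '[{"rotation":[0,0,0],"xyz":[0,0,0.15],"claw":255},{"rotation":[0,0,0],"xyz":[0,0,0],"claw":150},{"rotation":[0,0,0],"xyz":[0,0,0],"claw":0},{"rotation":[0,0,0],"xyz":[0,0,0],"claw":0},{"rotation":[0,0,0],"xyz":[0,0,0],"claw":0},{"rotation":[0,0,0],"xyz":[0,0,0],"claw":0}]'
python3 -m creep '[{"rotation":[0,0,0],"xyz":[0,0,-0.5],"claw":0},{"rotation":[0,0,0],"xyz":[0,0,-2],"claw":0},{"rotation":[0,0,0],"xyz":[0,0,-4],"claw":0},{"rotation":[0,0,0],"xyz":[0,0,-4],"claw":0},{"rotation":[0,0,0],"xyz":[0,0,-4],"claw":0},{"rotation":[0,0,0],"xyz":[0,0,-4],"claw":0},{"rotation":[0,0,0],"xyz":[0,0,-2],"claw":0},{"rotation":[0,0,0],"xyz":[2,0,0],"claw":0},{"rotation":[0,0,0],"xyz":[4,0,0],"claw":0},{"rotation":[0,0,0],"xyz":[4,0,0],"claw":0},{"rotation":[0,0,0],"xyz":[4,0,0],"claw":0},{"rotation":[0,0,0],"xyz":[4,0,0],"claw":0},{"rotation":[0,0,0],"xyz":[2,0,0],"claw":0}]'
python3 - <<'E'
from h import *
s=snap('scene');
for r in trace('scene','lid')[:1]: print(round(r['score'],2),rect('scene',r['region'],.017))
a=snap('top')
for r in trace('top','lid')[:1]: print(round(r['score'],2),rect('top',r['region'],.017))
Z={'stamp_mid':.0515,'stamp':.004}
for c in('scene','top'):
  for n,z in Z.items():
    for r in spot_point(c,n)[:2]: print(c,n,np.round(r['at']),round(r['score'],2),atz(c,r['at'],z))
  for r in trace(c,'stamp')[:1]: print(c,r['score'],r['extent'],rect(c,r['region'],.024))
go(tote(0,0,.2),177.6)
c=np.hstack([cv2.resize(s[190:320,290:420],(400,400),interpolation=2),cv2.resize(a[160:290,120:250],(400,400),interpolation=2)])
c=np.clip(c*1.4,0,255).astype(np.uint8)
cv2.imwrite('pics/c10.png',c[:,:,::-1])
E
```

```text
time_s: 25.75
position: [0.4895, -0.2707, 0.0292]
orientation: [179.7, 0.3, 98.5]
wrist_force: [-0.4, -0.6, -0.7]
grip_width: 0.0733
time_s: 26.83
position: [0.4569, -0.0693, 0.2472]
orientation: [179.6, 0.3, 97.9]
wrist_force: [0.0, 0.0, 0.6]
grip_width: 0.0855
0.89 [ 0.4883 -0.2748  0.1704  0.2264  7.9296]
0.72 [ 0.4858 -0.2719  0.168   0.225   8.2655]
scene stamp_mid [346. 259.] 0.64 [0.50689549 0.26031157 0.0515    ]
scene stamp [342. 268.] 0.7 [0.51888535 0.26260951 0.004     ]
scene stamp [233. 264.] 0.7 [0.77294129 0.00712094 0.004     ]
scene 0.73 [332.6, 249.8, 353.4, 278.6] [ 5.12800e-01  2.58500e-01  4.36000e-02  8.43000e-02 -6.42258e+01]
top stamp_mid [189. 220.] 0.94 [0.51088817 0.25736506 0.0515    ]
top stamp [194. 222.] 0.87 [0.50953707 0.25333172 0.004     ]
top 0.93 [183.0, 209.8, 200.1, 231.4] [ 5.12500e-01  2.61800e-01  5.43000e-02  6.50000e-02 -6.53763e+01]
tool cm (current axes) [31.09 10.25  4.5 ] (target axes) [-4.67 32.38  4.64] rot [ 0.     0.01  -1.394] j [-19. -12. 108.  -0.  84. -26.] F [ 0.1  0.5 -0.3]
```

View pics/c10.png

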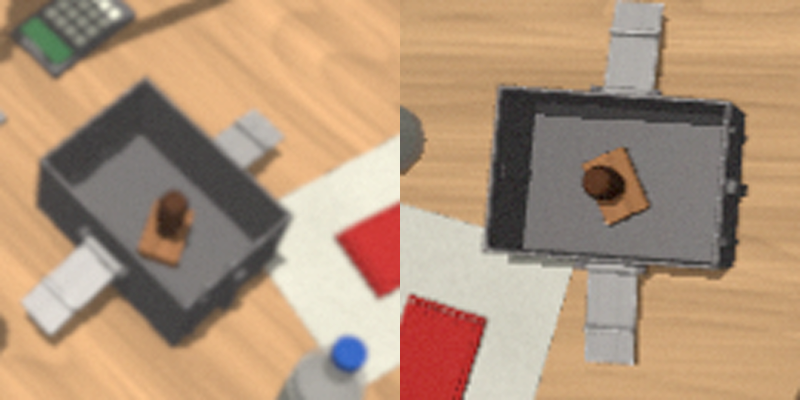

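```bash
python3 - <<'E'
from h import *
for c in('top','scene'):
    im=snapshot(c)
    R=trace(c,'stamp')[0]['region'];R=cv2.dilate(R.astype(np.uint8),np.ones((3,3)))>0
    g=im.astype(int);br=g.sum(2)
    blk=R&(g[:,:,0]-g[:,:,2]>25)&(g[:,:,0]>95)
    print(c,'block',blk.sum(),rect(c,blk,.024))
    hd=R&(g[:,:,0]<95)&(g[:,:,0]-g[:,:,2]>12)
    n,l,st,ce=cv2.connectedComponentsWithStats(hd.astype(np.uint8));k=1+st[1:,4].argmax()
    print('handle',ce[k],st[k],atz(c,ce[k],.085)[:2],atz(c,ce[k],.07)[:2])
    print(g[215:225,183:193].sum(2)//3 if c=='top' else '')
E
```

```text
top block 179 [ 5.14000e-01  2.61600e-01  4.26000e-02  6.31000e-02 -6.43854e+01]
handle [186.16551724 219.71724138] [179 214  15  14 145] [0.51130855 0.25664164] [0.51192083 0.26015885]
[[42 47 39 28 20 24 38 66 85 88]
 [45 45 43 42 24 16 19 25 62 87]
 [43 45 43 44 39 23 22 19 25 59]
 [47 47 47 44 40 24 25 15 19 35]
 [44 45 39 42 34 19 15 16 15 22]
 [44 45 39 43 33 14 14 24 24 18]
 [44 37 41 34 30 28 11 15 19 21]
 [44 39 32 20 18 21 12 16 18 26]
 [23 25 17 19 23 17 16 25 36 61]
 [32 26 20 19 12 18 30 40 54 62]]
scene block 134 [ 5.18000e-01  2.62700e-01  4.42000e-02  6.07000e-02 -6.34243e+01]
handle [345.7672956  260.02515723] [341 251  12  20 159] [0.52480425 0.27001925] [0.51853752 0.26664385]
```

```bash
python3 -m creep '[{"rotation":[0,0,-0.12],"xyz":[0,0,0],"claw":0},{"rotation":[0,0,-0.12],"xyz":[0,0,0],"claw":0},{"rotation":[0,0,-0.12],"xyz":[0,0,0],"claw":0},{"rotation":[0,0,-0.12],"xyz":[0,0,0],"claw":0},{"rotation":[0,0,-0.12],"xyz":[0,0,0],"claw":0},{"rotation":[0,0,-0.12],"xyz":[0,0,0],"claw":0},{"rotation":[0,0,-0.12],"xyz":[0,0,0],"claw":0},{"rotation":[0,0,-0.12],"xyz":[0,0,0],"claw":0},{"rotation":[0,0,-0.12],"xyz":[0,0,0],"claw":0},{"rotation":[0,0,-0.12],"xyz":[0,0,0],"claw":0},{"rotation":[0,0,-0.12],"xyz":[0,0,0],"claw":0}]'
python3 -c "
from h import *
go([.514,.260,.18],177.6)"
```

```text
time_s: 28.45
position: [0.4577, -0.0746, 0.2459]
orientation: [-179.7, 0.3, 176.3]
wrist_force: [-1.0, -0.4, -1.2]
grip_width: 0.0857
tool cm (current axes) [-3.39 33.79  6.44] (target axes) [-4.22 33.67  6.59] rot [-0.005  0.006 -0.024] j [ -19.  -12.  108.   -0.   84. -105.] F [-1.  -0.4 -1.2]
```

```bash
python3 -m creep '[{"rotation":[-0.005,0.006,-0.024],"xyz":[-0.3,1.5,0],"claw":0},{"rotation":[0,0,0],"xyz":[-0.4,3.5,0.5],"claw":0},{"rotation":[0,0,0],"xyz":[-0.4,3.8,0.5],"claw":0},{"rotation":[0,0,0],"xyz":[-0.4,3.8,0.5],"claw":0},{"rotation":[0,0,0],"xyz":[-0.4,3.8,0.5],"claw":0},{"rotation":[0,0,0],"xyz":[-0.4,3.8,0.5],"claw":0},{"rotation":[0,0,0],"xyz":[-0.4,3.8,0.5],"claw":0},{"rotation":[0,0,0],"xyz":[-0.4,3.5,0.5],"claw":0},{"rotation":[0,0,0],"xyz":[-0.4,2.5,0.5],"claw":0},{"rotation":[0,0,0],"xyz":[-0.2,1.5,0.5],"claw":0},{"rotation":[0,0,0],"xyz":[0,0.5,0],"claw":0},{"rotation":[0,0,0],"xyz":[0,0,0],"claw":0}]'
python3 -c "
from h import *
go([.514,.260,.12],177.6)"
```

```text
time_s: 29.45
position: [0.5099, 0.2559, 0.1981]
orientation: [-179.9, 0.1, 177.7]
wrist_force: [0.1, -0.0, 0.9]
grip_width: 0.086
tool cm (current axes) [-0.38  0.45  7.81] (target axes) [-0.39  0.43  7.81] rot [-0.002  0.002  0.003] j [ 19.   5.  96.  -0.  78. -69.] F [ 0.1 -0.   0.9]
```

```bash
python3 -m creep '[{"rotation":[0,0,0],"xyz":[-0.4,0.4,1],"claw":0},{"rotation":[0,0,0],"xyz":[0,0,2.5],"claw":0},{"rotation":[0,0,0],"xyz":[0,0,2],"claw":0},{"rotation":[0,0,0],"xyz":[0,0,1],"claw":0},{"rotation":[0,0,0],"xyz":[0,0,0.3],"claw":0}]'
python3 -c "
from h import *
go([.514,.260,.043],177.6)"
```

```text
time_s: 29.87
position: [0.5177, 0.2558, 0.1294]
orientation: [-179.9, 0.5, 177.5]
wrist_force: [-0.3, 1.0, 0.2]
grip_width: 0.0857
tool cm (current axes) [0.46 0.42 8.63] (target axes) [0.39 0.4  8.64] rot [-0.002  0.008 -0.002] j [ 19.  10.  99.  -0.  71. -69.] F [-0.3  1.   0.2]
```

```bash
python3 -m creep '[{"rotation":[0,0.008,0],"xyz":[0.4,0.4,0.5],"claw":0},{"rotation":[0,0,0],"xyz":[0,0,1.5],"claw":0},{"rotation":[0,0,0],"xyz":[0.1,0,1.5],"claw":0},{"rotation":[0,0,0],"xyz":[0.1,0,1.2],"claw":0},{"rotation":[0,0,0],"xyz":[0,0,0.5],"claw":0},{"rotation":[0,0,0],"xyz":[0,0,0.1],"claw":0}]'
python3 -c "
from h import *
go([.514,.260,.043],177.6)"
```

```text
time_s: 30.37
position: [0.5142, 0.2585, 0.0769]
orientation: [-180.0, 0.2, 177.2]
wrist_force: [-0.9, -0.0, -0.4]
grip_width: 0.0859
tool cm (current axes) [0.03 0.15 3.39] (target axes) [0.02 0.15 3.39] rot [-0.     0.003 -0.007] j [ 19.  13. 101.  -0.  65. -68.] F [-0.9 -0.  -0.4]
```

```bash
python3 -m creep '[{"rotation":[0,0.003,-0.007],"xyz":[0.1,0.15,0.8],"claw":0},{"rotation":[0,0,0],"xyz":[0.1,0,1],"claw":0},{"rotation":[0,0,0],"xyz":[0,0,0.8],"claw":0},{"rotation":[0,0,0],"xyz":[0,0,0.4],"claw":0},{"rotation":[0,0,0],"xyz":[0,0,0.1],"claw":0}]'
python3 -c "
from h import *
go([.514,.260,.043],177.6)"
```

```text
time_s: 30.78
position: [0.5138, 0.2609, 0.0453]
orientation: [179.9, 0.2, 177.7]
wrist_force: [-0.2, 0.1, 0.6]
grip_width: 0.0852
tool cm (current axes) [-0.02 -0.09  0.23] (target axes) [-0.02 -0.09  0.23] rot [0.001 0.003 0.001] j [ 19.  15. 102.   0.  62. -69.] F [-0.2  0.1  0.6]
```

Good. Close and lift.

```bash
python3 -m creep '[{"rotation":[0,0,0],"xyz":[0,0,0.1],"claw":100},{"rotation":[0,0,0],"xyz":[0,0,0],"claw":150},{"rotation":[0,0,0],"xyz":[0,0,0],"claw":255},{"rotation":[0,0,0],"xyz":[0,0,0],"claw":255},{"rotation":[0,0,0],"xyz":[0,0,0],"claw":255},{"rotation":[0,0,0],"xyz":[0,0,0],"claw":255},{"rotation":[0,0,0],"xyz":[0,0,0],"claw":255}]'
python3 -m creep '[{"rotation":[0,0,0],"xyz":[0,0,-0.5],"claw":255},{"rotation":[0,0,0],"xyz":[0,0,-1],"claw":255},{"rotation":[0,0,0],"xyz":[0,0,-2],"claw":255},{"rotation":[0,0,0],"xyz":[0,0,-3],"claw":255},{"rotation":[0,0,0],"xyz":[0,0,-3],"claw":255},{"rotation":[0,0,0],"xyz":[0,0,-3],"claw":255},{"rotation":[0,0,0],"xyz":[0,0,-2],"claw":255},{"rotation":[0,0,0],"xyz":[0,0,-0.5],"claw":255},{"rotation":[0,0,0],"xyz":[0,0,0],"claw":255}]'
python3 -c "
from h import *
go([.59,-.002,.2],145.6)"
```

```text
time_s: 31.37
position: [0.5146, 0.2614, 0.0451]
orientation: [179.9, 0.2, 177.7]
wrist_force: [-0.5, 0.0, -1.5]
grip_width: 0.0292
time_s: 32.12
position: [0.5116, 0.26, 0.2046]
orientation: [180.0, 0.0, 177.7]
wrist_force: [-0.2, -0.6, -1.5]
grip_width: 0.0295
tool cm (current axes) [ -8.9  -25.86   0.47] (target axes) [-21.27 -17.19   0.46] rot [0.    0.    0.559] j [ 19.   6.  95.  -0.  79. -69.] F [-0.2 -0.6 -1.5]
```

```bash
python3 -m creep '[{"rotation":[0,0,0],"xyz":[-0.4,-1,0],"claw":255},{"rotation":[0,0,0],"xyz":[-0.8,-2.2,0],"claw":255},{"rotation":[0,0,0],"xyz":[-1.1,-3.2,0],"claw":255},{"rotation":[0,0,0],"xyz":[-1.1,-3.2,0],"claw":255},{"rotation":[0,0,0],"xyz":[-1.1,-3.2,0],"claw":255},{"rotation":[0,0,0],"xyz":[-1.1,-3.2,0],"claw":255},{"rotation":[0,0,0],"xyz":[-1.1,-3.2,0],"claw":255},{"rotation":[0,0,0],"xyz":[-1,-2.8,0],"claw":255},{"rotation":[0,0,0],"xyz":[-0.6,-1.5,0],"claw":255},{"rotation":[0,0,0],"xyz":[-0.2,-0.5,0],"claw":255},{"rotation":[0,0,0.11],"xyz":[0,0,0],"claw":255},{"rotation":[0,0,0.11],"xyz":[0,0,0],"claw":255},{"rotation":[0,0,0.11],"xyz":[0,0,0],"claw":255},{"rotation":[0,0,0.11],"xyz":[0,0,0],"claw":255},{"rotation":[0,0,0.08],"xyz":[0,0,0],"claw":255},{"rotation":[0,0,0],"xyz":[0,0,0],"claw":255}]'
python3 -c "
from h import *
go([.59,-.002,.1],145.6)"
```

```text
time_s: 33.45
position: [0.5733, -0.0011, 0.1736]
orientation: [-178.7, -2.2, 146.5]
wrist_force: [-0.4, 0.5, -1.5]
grip_width: 0.0291
tool cm (current axes) [-1.72  1.02  7.28] (target axes) [-1.43  0.87  7.36] rot [-0.024 -0.037  0.016] j [ -8.   9.  95.  -0.  79. -64.] F [-0.4  0.5 -1.5]
```

```bash
python3 -m creep '[{"rotation":[-0.024,-0.037,0.016],"xyz":[-0.6,0.3,0],"claw":255},{"rotation":[0,0,0],"xyz":[-0.5,0.3,1],"claw":255},{"rotation":[0,0,0],"xyz":[-0.3,0.2,1.5],"claw":255},{"rotation":[0,0,0],"xyz":[0,0,1.5],"claw":255},{"rotation":[0,0,0],"xyz":[0,0,0.8],"claw":255},{"rotation":[0,0,0],"xyz":[0,0,0.3],"claw":255},{"rotation":[0,0,0],"xyz":[0,0,0],"claw":255}]'
python3 - <<'E'
from h import *
go([.59,-.002,.053],145.6)
zb=get_obs()['position'][2]-.0411
for c in('scene','top'):
    im=snapshot(c);g=im.astype(int)
    for r in trace(c,'stamp')[:1]:
        R=cv2.dilate(r['region'].astype(np.uint8),np.ones((3,3)))>0
        b=R&(g[:,:,0]-g[:,:,2]>25)&(g[:,:,0]>95)
        print(c,r['extent'],b.sum(),rect(c,b,zb+.02))
    for r in spot_point(c,'stamp')[:1]: print('sp',atz(c,r['at'],zb))
    cv2.imwrite(f'pics/q_{c}.png',im[:,:,::-1])
E
```

```text
time_s: 34.03
position: [0.5855, -0.0, 0.1119]
orientation: [-179.7, -0.7, 146.6]
wrist_force: [-0.2, 0.3, -1.1]
grip_width: 0.029
tool cm (current axes) [-0.55  0.11  5.89] (target axes) [-0.48  0.09  5.89] rot [-0.005 -0.011  0.018] j [ -8.  13.  98.   0.  70. -64.] F [-0.2  0.3 -1.1]
scene [207.4, 136.1, 260.0, 193.1] 64 [ 5.59000e-01 -3.31200e-01  1.29000e-02  1.13900e-01 -8.11281e+01]
sp [ 5.87831536e-01 -5.73708137e-04  7.08453890e-02]
sp [ 0.58232309 -0.00304378  0.07084539]
```

```bash
python3 -m creep '[{"rotation":[-0.005,-0.011,0.016],"xyz":[-0.35,0.05,0.5],"claw":255},{"rotation":[0,0,0],"xyz":[0,0,1.5],"claw":255},{"rotation":[0,0,0],"xyz":[0,0,1.5],"claw":255},{"rotation":[0,0,0],"xyz":[0,0,0.6],"claw":255},{"rotation":[0,0,0],"xyz":[0,0,0.1],"claw":255},{"rotation":[0,0,0],"xyz":[0,0,0],"claw":255}]'
python3 - <<'E'
from h import *
go([.589,-.0015,.053],145.6)
zb=get_obs()['position'][2]-.0411
vs=[]
for c in('scene','top'):
    im=snapshot(c);g=im.astype(int)
    x,y=proj(c,[.589,-.0015,zb+.02]).astype(int)
    R=np.zeros((420,560),bool);R[y-20:y+20,x-20:x+20]=1
    b=R&(g[:,:,0]-g[:,:,2]>45)&(g[:,:,0]>95)
    print(c,b.sum(),rect(c,b,zb+.02))
    for r in spot_point(c,'stamp')[:1]: print('sp',atz(c,r['at'],zb))
    vs.append(cv2.resize(im[y-35:y+35,x-35:x+35],(400,400),interpolation=2))
c=np.clip(np.hstack(vs)*1.4,0,255).astype(np.uint8)
cv2.imwrite('pics/c11.png',c[:,:,::-1])
E
```

```text
time_s: 34.83
position: [0.595, -0.003, 0.0752]
orientation: [179.6, 0.8, 145.4]
wrist_force: [0.0, -0.7, -0.9]
grip_width: 0.0296
tool cm (current axes) [ 0.61 -0.24  2.21] (target axes) [ 0.58 -0.22  2.22] rot [ 0.008  0.015 -0.004] j [ -8.  15.  99.   0.  65. -63.] F [ 0.  -0.7 -0.9]
scene 642 [ 6.12200e-01 -3.28000e-02  6.30000e-02  1.50900e-01 -4.10782e+01]
sp [ 0.59050843 -0.00643778  0.0341339 ]
top 25 [ 5.49300e-01 -4.18000e-02  5.70000e-03  2.58000e-02 -8.87442e+01]
sp [ 0.58930037 -0.0046334   0.0341339 ]
```

View pics/c11.png

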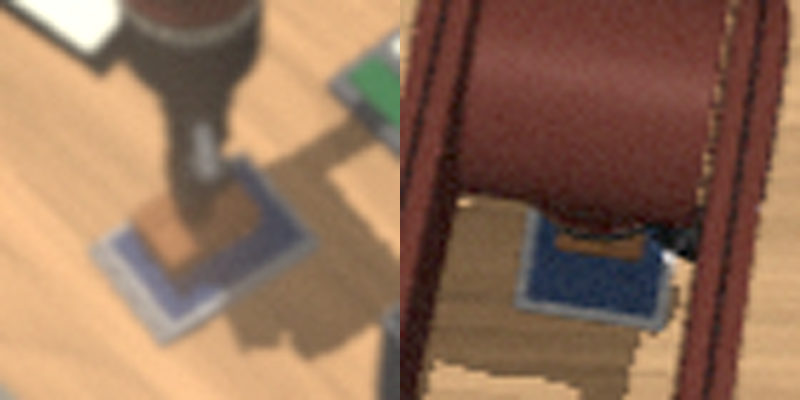

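```bash
python3 -m creep '[{"rotation":[0.008,0.015,0],"xyz":[0.4,0,0],"claw":255},{"rotation":[0,0,0],"xyz":[0,0,0.4],"claw":255},{"rotation":[0,0,0],"xyz":[0,0,0.4],"claw":255},{"rotation":[0,0,0],"xyz":[0,0,0.3],"claw":255},{"rotation":[0,0,0],"xyz":[0,0,0.1],"claw":255},{"rotation":[0,0,0],"xyz":[0,0,0],"claw":255}]'
python3 - <<'E'
from h import *
go([.589,-.0015,.053],145.6)
zb=get_obs()['position'][2]-.0411
for c in('scene','top'):
    snap(c)
    for r in spot_point(c,'stamp')[:1]: print('sp',atz(c,r['at'],zb))
    for r in spot_point(c,'pad_top')[:4]: print('pad',atz(c,r['at'],.012))
E
```

```text
time_s: 35.53
position: [0.5937, -0.0005, 0.0651]
orientation: [179.9, 0.2, 145.4]
wrist_force: [0.1, -0.3, -2.0]
grip_width: 0.029
tool cm (current axes) [ 0.33 -0.35  1.21] (target axes) [ 0.33 -0.34  1.21] rot [ 0.001  0.003 -0.003] j [ -8.  16.  99.  -0.  65. -63.] F [ 0.1 -0.3 -2. ]
sp [6.01920027e-01 1.39579486e-04 2.39800138e-02]
pad [ 0.59254274 -0.02346615  0.012     ]
pad [ 0.76833656 -0.31289276  0.012     ]
pad [0.34647341 0.4357173  0.012     ]
sp [ 0.58745773 -0.00726535  0.02398001]
pad [ 0.7705524  -0.31039392  0.012     ]
pad [0.33588506 0.43728039 0.012     ]
pad [0.59076478 0.00534731 0.012     ]
```

```bash
python3 -m creep '[{"rotation":[0,0.003,-0.003],"xyz":[0.25,-0.25,0],"claw":255},{"rotation":[0,0,0],"xyz":[0,0,0.3],"claw":255},{"rotation":[0,0,0],"xyz":[0,0,0.3],"claw":255},{"rotation":[0,0,0],"xyz":[0,0,0.2],"claw":255},{"rotation":[0,0,0],"xyz":[0,0,0.1],"claw":255}]'
python3 -m creep '[{"rotation":[0,0,0],"xyz":[0,0,0.15],"claw":255},{"rotation":[0,0,0],"xyz":[0,0,0.1],"claw":255}]'
python3 -c "
from h import *
go([.589,-.0015,.053],145.6)"
```

```text
time_s: 36.25
position: [0.5907, -0.0015, 0.0567]
orientation: [179.9, 0.1, 145.6]
wrist_force: [-0.1, -0.3, -0.9]
grip_width: 0.0293
time_s: 36.42
position: [0.5905, -0.0014, 0.0536]
orientation: [179.9, 0.1, 145.6]
wrist_force: [-0.5, -0.1, -2.3]
grip_width: 0.0293
tool cm (current axes) [ 0.12 -0.09  0.06] (target axes) [ 0.12 -0.09  0.06] rot [ 0.002  0.001 -0.   ] j [ -8.  17. 100.   0.  63. -63.] F [-0.5 -0.1 -2.3]
```

```bash
python3 -m creep '[{"rotation":[0,0,0],"xyz":[0,0,0.1],"claw":255},{"rotation":[0,0,0],"xyz":[0,0,0.1],"claw":255}]';python3 -m creep '[{"rotation":[0,0,0],"xyz":[0,0,0.1],"claw":255},{"rotation":[0,0,0],"xyz":[0,0,0],"claw":255}]'
```

```text
time_s: 36.58
position: [0.5908, -0.0013, 0.0525]
orientation: [179.9, 0.1, 145.6]
wrist_force: [-5.5, 1.1, 12.1]
grip_width: 0.0291
time_s: 36.75
position: [0.5912, -0.0013, 0.053]
orientation: [179.9, 0.1, 145.6]
wrist_force: [0.3, -0.1, -1.3]
grip_width: 0.0296
```

```bash
python3 -m creep '[{"rotation":[0,0,0],"xyz":[0,0,0.05],"claw":255},{"rotation":[0,0,0],"xyz":[0,0,0],"claw":200},{"rotation":[0,0,0],"xyz":[0,0,0],"claw":100},{"rotation":[0,0,0],"xyz":[0,0,0],"claw":0},{"rotation":[0,0,0],"xyz":[0,0,0],"claw":0},{"rotation":[0,0,0],"xyz":[0,0,0],"claw":0},{"rotation":[0,0,0],"xyz":[0,0,0],"claw":0},{"rotation":[0,0,0],"xyz":[0,0,0],"claw":0}]'
python3 -m creep '[{"rotation":[0,0,0],"xyz":[0,0,-0.5],"claw":0},{"rotation":[0,0,0],"xyz":[0,0,-1.5],"claw":0},{"rotation":[0,0,0],"xyz":[0,0,-3],"claw":0},{"rotation":[0,0,0],"xyz":[0,0,-3],"claw":0},{"rotation":[0,0,0],"xyz":[0,0,-3.5],"claw":0},{"rotation":[0,0,0],"xyz":[0,0,-3.5],"claw":0},{"rotation":[0,0,0],"xyz":[0,0,-2],"claw":0},{"rotation":[0,0,0],"xyz":[3,0,0],"claw":0},{"rotation":[0,0,0],"xyz":[3.5,-2,0],"claw":0},{"rotation":[0,0,0],"xyz":[3.5,3,0],"claw":0},{"rotation":[0,0,0],"xyz":[2,3.5,0],"claw":0},{"rotation":[0,0,0],"xyz":[0,3.5,0],"claw":0},{"rotation":[0,0,0],"xyz":[0,3.5,0],"claw":0},{"rotation":[0,0,0],"xyz":[0,3.5,0],"claw":0},{"rotation":[0,0,0],"xyz":[0,3.5,0],"claw":0},{"rotation":[0,0,0],"xyz":[0,2,0],"claw":0},{"rotation":[0,0,0],"xyz":[0,0,0],"claw":0}]'
python3 - <<'E'
from h import *
zb=.012;vs=[]
print(get_obs()['position'])
for c in('scene','top'):
    im=snapshot(c);g=im.astype(int)
    for r in trace(c,'stamp')[:1]:
        R=cv2.dilate(r['region'].astype(np.uint8),np.ones((3,3)))>0
        b=R&(g[:,:,0]-g[:,:,2]>25)&(g[:,:,0]>95)
        print(c,r['extent'],b.sum(),rect(c,b,.032))
    for r in spot_point(c,'stamp')[:1]: print('sp',r['score'],atz(c,r['at'],zb))
    for r in spot_point(c,'stamp_mid')[:1]: print('mid',r['score'],atz(c,r['at'],zb+.0475))
    for r in trace(c,'pad_top')[:3]: print('pad',rect(c,r['region'],.012))
    for r in trace(c,'lid')[:1]: print('lid',rect(c,r['region'],.017))
    for n in('can','mug','calculator','tent_card','stapler','bottle'):
        for r in spot_point(c,n)[:1]: print(n,atz(c,r['at'],0)[:2].round(3),end=' ')
    x,y=proj(c,[.589,-.0015,.032]).astype(int)
    vs.append(cv2.resize(im[y-35:y+35,x-35:x+35],(400,400),interpolation=2))
cv2.imwrite('pics/c12.png',np.hstack(vs)[:,:,::-1])
E
```

```text
time_s: 37.42
position: [0.5922, -0.0014, 0.0528]
orientation: [179.8, 0.2, 145.6]
wrist_force: [0.6, -0.3, 0.0]
grip_width: 0.0849
time_s: 38.83
position: [0.6086, 0.2374, 0.2394]
orientation: [179.5, 0.5, 145.2]
wrist_force: [-0.2, 0.9, 0.4]
grip_width: 0.0856
[0.60860903 0.23742106 0.23942402]
scene [292.7, 184.7, 313.8, 213.1] 114 [ 4.40300e-01 -4.10000e-03  7.53000e-02  1.30000e-01 -4.69208e+01]
sp 0.59 [ 0.58815492 -0.00376143  0.012     ]
mid 0.84 [5.86378802e-01 4.17093907e-04 5.95000000e-02]
pad [ 0.3395  0.4387  0.0874  0.1228 73.6923]
pad [ 5.95800e-01 -8.00000e-04  8.59000e-02  1.19900e-01  8.36531e+01]
pad [ 0.7769 -0.302   0.0846  0.1138 77.3953]
lid [ 0.4883 -0.2745  0.1679  0.2303  7.2143]
can [0.734 0.197] mug [ 0.756 -0.138] calculator [0.406 0.007] tent_card [0.773 0.011] stapler [ 0.557 -0.497] bottle [0.559 0.492] top [273.6, 184.4, 288.4, 209.4] 176 [ 5.92000e-01 -8.00000e-04  4.30000e-02  6.24000e-02  8.33943e+01]
sp 0.65 [ 0.59010008 -0.0044796   0.012     ]
mid 0.85 [0.59054569 0.00153283 0.0595    ]
pad [ 5.9130e-01 -8.0000e-04  7.9400e-02  1.1370e-01  8.2604e+01]
pad [ 0.7716 -0.3029  0.0816  0.1154 78.693 ]
pad [ 3.89900e-01  2.57400e-01  3.56000e-02  9.39000e-02 -8.78887e+01]
lid [ 0.4853 -0.2712  0.17    0.2302  7.7103]
can [0.744 0.188] mug [ 0.743 -0.149] calculator [0.559 0.483] tent_card [0.563 0.487] stapler [ 0.561 -0.491] bottle [0.557 0.483]
```

```bash
python3 - <<'E'
from h import *
a=cv2.imread('pics/t1.png').astype(int);b=snapshot('top')[:,:,::-1].astype(int)
f=lambda i:np.round(np.argwhere(i[185:238,426:458].sum(2)<120).mean(0)+[185,426],2)
print(f(a),f(b))
for n in('clip_near_ear','clip_far_ear'): print(n,[(np.round(r['at']),round(r['score'],2)) for r in spot_point('top',n)[:2]])
job_done()
E
```

```text
[210.29 443.47] [210.37 443.16]
clip_near_ear [(array([185., 272.]), 0.73), (array([279., 139.]), 0.4)]
clip_far_ear [(array([200., 166.]), 0.55)]
the job is handed in; nothing more can be done
```

Both clips are flipped open, the lid is on the mat right way up, and the stamp stands upright on the middle of the dark stamp pad. I handed the job in at about 39 s of the 72 s limit, with the gripper open and clear of everything.

**Clips:** The near clip snapped back shut twice before it stayed open, because the fingertips sit about 13 mm above the reported TCP. The last check has both clips near their open stop.

**Lid:** It lies about 4–5 mm off the mat's centre in y and about 1 mm in x. It is turned 1–1.5° relative to the mat. I judged that close enough and did not nudge it.

**Stamp:** In the top view it is under 1 mm from the pad's centre, and its long side is within about 1° of the pad's. The block could not be measured in the scene view: the trace landed on the calculator. The point detections from both cameras put the stamp within about 5 mm of the pad's centre.

**Other things:** I found no sign that anything else moved. The stapler's detected position shifted by about 15 mm between looks, but a pixel comparison with the first picture showed it unmoved. In the last look the top camera mislocated the calculator and tent card, placing both at the bottle, but the scene camera had them where they started.

I had used all 12 picture views, so the final state was checked from measurements only, not by eye.

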